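# Fit the rack stop on the bent guide bar

### The job

On the dishwash bench, pick up the drilled white plastic rack stop and thread it onto the free end of the bent stainless guide bar. Slide it along the bar and round the bend until it sits fully home against the collar by the bar's foot, then let go of it. The stop must run freely, so ease it along by feel: never force it or let it jam on the bar, never push hard on the bar itself, and leave the other things on the bench where they are.

Things in the scene. Friction and masses are not known exactly. Their poses are not given: they have to be found in the camera images.
- block_center (a point): The rack stop: a loose drilled white plastic block, 40 mm wide (its y), 40 mm high (z), 26 mm long (x), about 45 g. This point is its centre, on the axis of the 17 mm round hole that runs right through along its x; both ends are alike. It starts on the bench, hole level, centre 20 mm above the bench. Grip it across its y sides.
- bar: The guide bar: 14 mm round stainless bar, level, centre line 90 mm above the bench; from its free end a 70 mm straight leg, then a bend, then a second straight leg to its foot. This origin is on the bench right below the free end; x along the first leg from free end to bend, z up. Bar and foot are fixed to the bench.
- bar_tip (a point): The very end of the bar's rounded free end, on the centre line, 90 mm above the bench; axes as the bar's (x along the first leg towards the bend, z up). Nothing stands below the first leg and the bend.
- bend_start (a point): Point on the centre line, 70 mm from the free end, where the bend begins; axes as the bar's. The bend goes to the right (towards the bar's -y), level, centre-line radius 80 mm, through 60 degrees.
- bend_end (a point): Point on the centre line where the bend ends and the second leg begins; axes as the bar's, not turned. Bent by hand: there is a slight kink here, and the second leg, straight and level, may run up to 11 degrees either way off the nominal 60, unmeasured. Its fixed collar (30 mm across, 10 long) has its near face 125 mm from here: stop home = its centre 112 mm from here. Post and 84 mm round foot: axis 160 mm from here.
- block: The same rack stop; origin at the centre of its underside, axes as above.
- spacer: Bystander: steel ring, 44 mm across, 14 mm high.
- sauce: Bystander: amber bottle, 56 mm across, 120 mm high.
- bowl: Bystander: white bowl, 110 mm across, 50 mm high.
- mug: Bystander: white mug, 80 mm across, 90 mm high.
- spoon: Bystander: spoon lying flat.
- tub: Bystander: white plastic jar, 70 mm across, 75 mm high.
- cap: Bystander: grey round plastic cap, 42 mm across, 22 mm high.

How it is judged:
By the outcome, as a careful person would: the job done as asked, in the order asked, and still so for the second after the job is handed in, with the robot touching nothing.
It also fails if it takes over 72 s, if anything falls off the work surface, if the arm or the gripper's body presses on something with over 40 N, if the wrist force passes 120 N, or if a joint passes its speed limit or range.

### The arm

A 6-joint arm with a two-finger parallel gripper is mounted at the origin on the work surface. World frame = base frame: x ahead of the robot, y to its left, z up, the work surface at z = 0. Lengths are in m, angles in rad, forces in N, time in s.
With the tool pointing down it reaches from about 0.4 to 0.925 m from the base axis. Payload 12.5 kg.
Tool frame: the origin (TCP) lies at the very end of the fingers, on their centre line; the grasp point (between the pads) lies 19 mm behind it (env.grip_point_offset is the distance from the TCP to the grasp point, in m); x points along the fingers, z is the direction in which the jaws open and shut, and the axes are right-handed (so a half turn about x gives the same grasp; the last joint's range is limited). The gripper opens to 95 mm and grips with 3 to 60 N. Pads are 20 mm wide; open, the fingers measure 119 mm over their backs; the gripper's body (75 mm by 180 mm) begins 59 mm behind the grasp point.
Start: joints at [-1.238, 0.491, 1.559, -0, 1.092, -0.106], TCP at [0.266, -0.566, 0.215] pointing down, gripper open.
Joint ranges: [-3.1, 3.1], [-0.84, 2.19], [0.05, 2.79], [-1.13, 4.28], [0.06, 2.93], [-2.69, 2.69]. Speed limits (rad/s): [2.22, 2.22, 2.79, 3.14, 3.14, 3.14].

### API

Orientations are given as a rotation vector (axis times angle).
In Python, from cell import env, grab_frame, camera_info, ticket gives the robot as it stands.
- The arm moves only by the tool send_rows, never from a script. Its argument "motion" is a list of rows, each an object of numbers: "x", "y", "z": the shift along the tool's x, y, z in units of 40 mm (1.0 is 40 mm); "ax", "ay", "az": the turn, a rotation vector about the tool's x, y, z in units of 8 degrees (1.0 is 8 degrees); "grip": the opening, from 0 (shut) to 1 (fully open). In form: [{"x": .., "y": .., "z": .., "ax": .., "ay": .., "az": .., "grip": ..}, ...]. A call has 1 to 5 rows; each row shifts and turns the commanded pose from where the row before left it, along the tool's axes as they then stand; what a row does not reach is not made up. A row lasts 1/10 s, in which the tool goes at most 50 mm and 8.59 degrees, less where a joint would pass 70% of its speed; a pose out of reach is approached as far as the arm can. A call is refused whole if a number of a shift passes 1 or a number of a turn 1, either way. A call with a gripper value outside its range is refused whole. The fingers move at their own pace and stop on an object; the grip force is fixed at half the most. Time passes only in rows, so rows that do not move let the fingers close. It gives the time, the measured TCP pose, the force and the opening at its end, in the units of the state.
- env.state(): the state, without advancing time (a new reading comes with each control period).
- grab_frame(name): name is "side" or "top" or "wrist"; returns the picture (384x512x3 uint8, red, green, blue); there is no depth.
- camera_info(name): a dict with "mtx" (3x3 intrinsics, pixels), "k1" (the pictures are not rectified: a ray, as slopes to the right and down, at radius r is drawn at 1 + k1 r^2 times it, then the intrinsics apply), "R" (3x3) and "t" (3): a world point X has camera coordinates R X + t; the wrist camera has in their place "mount" (4x4, takes a point from camera to tool coordinates, whose origin is the TCP and whose axes are the tool frame's). Camera axes: x right, y down, z forward; pixel columns grow to the right and rows downward; lengths in m; the calibration is good to about 2 mm. A picture is of the moment at which its call begins: read the wrist's pose just before it. camera_info takes no time and is no camera call.
- ticket.sign_off(): hands the job in, once; it reports no verdict.
The state is a dict: "time": time; "qpos": joint angles; "joint_velocities": joint speeds; "joint_efforts": joint torques, N m; "eef_pos": TCP position; "ee_rot": TCP orientation; "wrist_force": force on the tool from outside, world axes, zero at the start; "wrist_torque": the same for the moment, N m; "opening": finger opening in m.
Only numpy, scipy, OpenCV 4.12 (cv2) and the standard library are available. Lean on these libraries where they do the work, as an engineer would, in place of code of your own. Each camera call takes 0.05 s, during which the arm holds its last target. There are 200 camera calls.

## Working session

There is one attempt and no reset: what is moved stays moved. The work goes in short steps, Python scripts to look and compute and a tool call to move; the robot and the scene stay as the last step left them, time stands still between calls to the robot, and variables do not carry over. Pictures are saved under pics/ and viewed, about 8 in all and at most 12, crops included, and the job is handed in when it is done.

Besides the shell and the picture viewer there is one more tool, called after "Request:" by a JSON object that holds its "fn" and its "kwargs". send_rows: Moves the arm, as the interface text tells. Its arguments: {"type":"object","properties":{"motion":{"type":"array","items":{"type":"object","properties":{"x":{"type":"number"},"y":{"type":"number"},"z":{"type":"number"},"ax":{"type":"number"},"ay":{"type":"number"},"az":{"type":"number"},"grip":{"type":"number"}}}}},"required":["motion"]}

```bash
ls; mkdir -p pics; python3 - <<'E'
from cell import env, grab_frame, camera_info, ticket
import cv2
for n in("top","side"):
    cv2.imwrite(f"pics/{n}0.png",cv2.resize(grab_frame(n)[:,:,::-1],(800,600),interpolation=cv2.INTER_CUBIC))
    print(n,camera_info(n))
print(camera_info("wrist"))
print(env.state(),env.grip_point_offset)
E
```

```text
pics
top {'mtx': array([[389.66151278,   0.        , 255.17672309],
       [  0.        , 389.66151278, 190.08742502],
       [  0.        ,   0.        ,   1.        ]]), 'k1': 0.04654518238170075, 'R': array([[-0.00216176, -0.99998545, -0.00494219],
       [-0.99507318,  0.00264096, -0.09910794],
       [ 0.09911955,  0.0047036 , -0.99506442]]), 't': array([-0.09506666,  0.55536645,  1.05229149])}
side {'mtx': array([[380.57579329,   0.        , 253.26571181],
       [  0.        , 380.57579329, 193.96586969],
       [  0.        ,   0.        ,   1.        ]]), 'k1': -0.005977664823477013, 'R': array([[-0.86396989, -0.50311964,  0.02065574],
       [-0.36912409,  0.60490153, -0.70557887],
       [ 0.3424959 , -0.61722343, -0.70833029]]), 't': array([0.41611733, 0.31913886, 0.96406148])}
{'mtx': array([[312.08469579,   0.        , 262.65398817],
       [  0.        , 312.08469579, 190.94785583],
       [  0.        ,   0.        ,   1.        ]]), 'k1': -0.06622209039617015, 'mount': array([[ 3.44458245e-04, -2.84659690e-01,  9.58628574e-01,
        -1.71129938e-01],
       [-1.153
[... 214 characters left out ...]

         1.00000000e+00]])}
{'time': 0.1, 'qpos': array([-1.23760700e+00,  4.91473537e-01,  1.55938010e+00,  1.60097920e-05,
        1.09168861e+00, -1.05579179e-01]), 'joint_velocities': array([-0.00153889, -0.00016184, -0.00030563,  0.00021115, -0.00109178,
        0.00034788]), 'joint_efforts': array([ 3.15387289e-03, -6.13624620e+01, -2.58603698e+01,  6.94375299e-02,
        4.69968875e-02, -7.30977058e-05]), 'eef_pos': array([ 0.26548319, -0.56558311,  0.21413907]), 'ee_rot': array([ 0.88081867,  1.38614591, -0.87983047]), 'wrist_force': array([ 0.52918554, -0.55301025,  0.52521261]), 'wrist_torque': array([-0.00128422,  0.02875097,  0.00658036]), 'opening': 0.09511929364776615} 0.0188
```

View pics/top0.png

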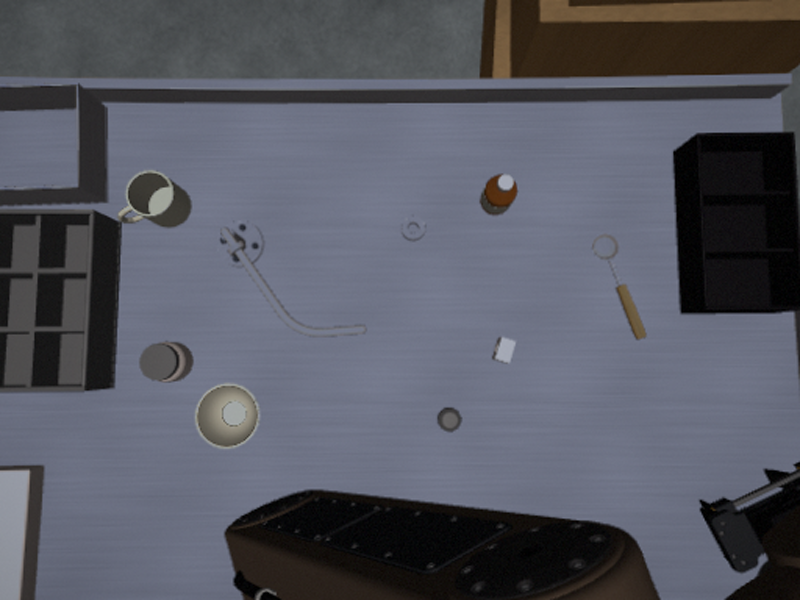

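View pics/side0.png

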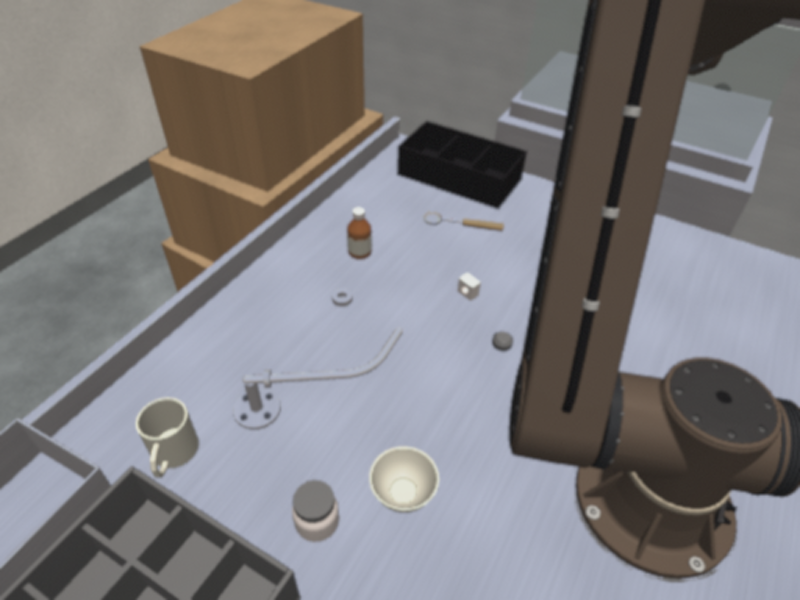

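Top view (800×600): the block is at about (504,350). The bar's free end is at (366,329), the bend runs from about (320,331) to (275,300), and the foot is at (240,243). I'll zoom in for the exact pixels.

```bash
cat > h.py <<'E'
import numpy as np, cv2
from cell import env, grab_frame, camera_info, ticket
from scipy.spatial.transform import Rotation as Ro
def ray(name,u,v,state=None):
    c=camera_info(name); K=c["mtx"]
    p=np.array([(u-K[0,2])/K[0,0],(v-K[1,2])/K[1,1]]); q=p.copy()
    for _ in range(20): q=p/(1+c["k1"]*(q@q))
    d=np.array([*q,1.])
    if name=="wrist":
        T=Ro.from_rotvec(state["ee_rot"]).as_matrix(); M=c["mount"]
        return state["eef_pos"]+T@M[:3,3], T@M[:3,:3]@d
    return -c["R"].T@c["t"], c["R"].T@d
def onz(name,u,v,z,state=None):
    o,d=ray(name,u,v,state); return o+d*(z-o[2])/d[2]
def proj(name,X,state=None):
    c=camera_info(name); X=np.asarray(X,float)
    if name=="wrist":
        T=Ro.from_rotvec(state["ee_rot"]).as_matrix(); M=c["mount"]
        P=M[:3,:3].T@(T.T@(X-state["eef_pos"])-M[:3,3])
    else: P=c["R"]@X+c["t"]
    q=P[:2]/P[2]; q=q*(1+c["k1"]*(q@q)); return q*c["mtx"][0,0]+c["mtx"][:2,2]
E
python3 - <<'E'
from h import *
f=grab_frame("top")[:,:,::-1]; g=grab_frame("side")[:,:,::-1]
np.save("top.npy",f);np.save("side.npy",g)
C=np.zeros((600,800,3),np.uint8)
def put(im,x,y,w,h,s,X,Y):
    C[Y:Y+h*s,X:X+w*s]=np.clip(cv2.resize(im[y:y+h,x:x+w],None,fx=s,fy=s,interpolation=cv2.INTER_CUBIC)*1.3,0,255)
put(f,138,138,100,80,5,0,0)      # bar top
put(f,305,208,36,32,8,505,0)     # block top
put(g,285,167,30,30,8,505,300)   # block side
put(g,150,205,120,48,4,0,404)
cv2.imwrite("pics/c1.png",C)
E
```

```text
(no output)
```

View pics/c1.png

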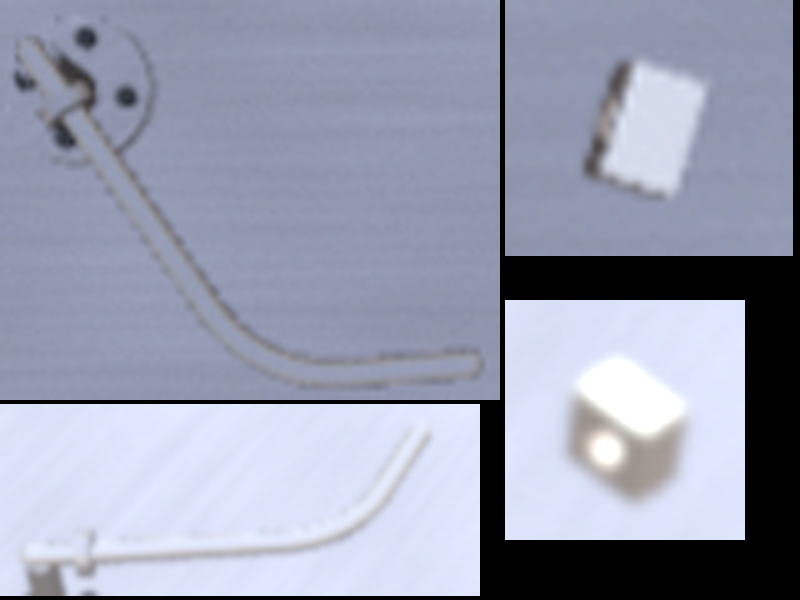

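```bash
python3 - <<'E'
from h import *
from scipy.optimize import least_squares
f=np.load("top.npy").astype(float)
g=cv2.GaussianBlur(f,(0,0),.6); bg=cv2.medianBlur(np.load("top.npy"),31).astype(float)
d=(bg-g)[:,:,0]-(bg-g)[:,:,2]   # loss of blue relative to red
w=np.clip(d-8,0,25)
# block
cs=[(632,60),(708,84),(673,197),(600,178)]
P=np.array([onz("top",305+(x-505)/8-.44,208+y/8-.44,.04)[:2] for x,y in cs])
print("block",P.round(4),P.mean(0)); print(np.linalg.norm(np.roll(P,-1,0)-P,axis=1))
e=(P[1]+P[2]-P[0]-P[3]);print("x axis yaw (as image right)",np.degrees(np.arctan2(e[1],e[0])), "y edge",np.degrees(np.arctan2(*(P[0]+P[1]-P[2]-P[3])[::-1])))
def line(p,n=200):
    x,y,yaw,dl=p; s=np.r_[np.linspace(0,.07,15)]
    a=np.linspace(0,np.pi/3,20); L=np.c_[s,0*s]
    A=np.c_[.07+.08*np.sin(a),-.08*(1-np.cos(a))]; t=-(np.pi/3+dl)
    S=np.linspace(0.003,.12,25)[:,None]; B=A[-1]+S*np.array([np.cos(t),np.sin(t)])
    Q=np.r_[L,A[1:],B]; c,sn=np.cos(yaw),np.sin(yaw)
    return Q@np.array([[c,sn],[-sn,c]])+[x,y]
def cam(p): return np.array([proj("top",[*q,.09]) for q in line(p)])
tip=onz("top",138+483/5-.4,138+364/5-.4,.09)
ref=onz("top",138+330/5-.4,138+372/5-.4,.09); yaw=np.arctan2(*(ref-tip)[:2][::-1]);print("tip",tip,"yaw",np.degrees(yaw))
def res(p):
    c=cam(p); T=np.gradient(c,axis=0);T/=np.linalg.norm(T,axis=1)[:,None];N=np.c_[-T[:,1],T[:,0]]
    k=np.linspace(-4,4,33); r=[]
    S=c[:,None]+k[:,None]*N[:,None]
    v=cv2.remap(w.astype(np.float32),S[...,0].astype(np.float32),S[...,1].astype(np.float32),1)
    return (v*k).sum(1)/(v.sum(1)+1)
p0=np.array([*tip[:2],yaw,0])
r=least_squares(res,p0,diff_step=1e-3,x_scale=[.01,.01,.05,.05],loss="soft_l1")
p=r.x;print(p,np.degrees(p[2:]),np.abs(r.fun).max(),r.fun.round(1)); np.save("bar.npy",p)
im=cv2.resize(np.load("top.npy")[138:218,138:238],None,fx=7,fy=7,interpolation=cv2.INTER_CUBIC)
for q in cam(p): cv2.circle(im,tuple(((q-138+.43)*7).astype(int)),1,(0,0,255),-1)
cv2.imwrite("pics/c2.png",im)
E
```

```text
block [[ 0.4853 -0.2735]
 [ 0.4771 -0.299 ]
 [ 0.4391 -0.2863]
 [ 0.4455 -0.2619]] [ 0.46175192 -0.2801573 ]
[0.0267715  0.04007555 0.02526744 0.04144327]
x axis yaw (as image right) -106.23023197797241 y edge -17.279167247944326
tip [ 0.49605421 -0.04213527  0.09      ] yaw 92.83010115486282Traceback (most recent call last):
  File "<stdin>", line 29, in <module>
    return func(*args, **kwargs)
    result = trf(vector_fun.fun, vector_fun.jac, x0, f0, J0, lb, ub, ftol, xtol,
                 gtol, max_nfev, x_scale, loss_function, tr_solver,
                 tr_options.copy(), verbose, callback=callback_wrapped)
    return trf_no_bounds(
        fun, jac, x0, f0, J0, ftol, xtol, gtol, max_nfev, x_scale,
        loss_function, tr_solver, tr_options, verbose, callback=callback)
    J = jac(x)
    self._update_jac()
    ~~~~~~~~~~~~~~~~^^
    self.J = self.jac_wrapped(xp_copy(self.x), f0=self.f)
             ~~~~~~~~~~~~~~~~^^^^^^^^^^^^^^^^^^^^^^^^^^^^
    J, dct = approx_derivative(
             ~~~~~~~~~~~~~~~~~^
        self.fun,
        ^^^^^^^^^
    ...<2 lines>...
        **self.
[... 237 characters left out ...]
                           ^^^^^^^^^^^^^^^^^^^^^^
                             mf)
                             ^^^
    df = [f_eval - f0 for f_eval in f_evals]
                                    ^^^^^^^
    f = np.atleast_1d(self.fun(x, *self.args, **self.kwargs))
                      ~~~~~~~~^^^^^^^^^^^^^^^^^^^^^^^^^^^^^^
    return np.atleast_1d(self.fun(x))
                         ~~~~~~~~^^^
    return self.f(x, *self.args, **self.kwargs)
           ~~~~~~^^^^^^^^^^^^^^^^^^^^^^^^^^^^^^
  File "<stdin>", line 23, in res
  File "<stdin>", line 19, in cam
  File "h.py", line 16, in proj
    c=camera_info(name); X=np.asarray(X,float)
ValueError: time passes only in moves, steps and waits
```

```bash
sed -i 's/^from cell import.*/from cell import env, grab_frame, camera_info as _ci, ticket\nimport functools\ncamera_info=functools.lru_cache(_ci)/' h.py
cat > fit.py <<'E'
from h import *
from scipy.optimize import least_squares
def line(p):
    x,y,yaw,dl=p; s=np.linspace(0,.07,15)
    a=np.linspace(0,np.pi/3,20); L=np.c_[s,0*s]
    A=np.c_[.07+.08*np.sin(a),-.08*(1-np.cos(a))]; t=-(np.pi/3+dl)
    S=np.linspace(0.003,.118,25)[:,None]; B=A[-1]+S*np.array([np.cos(t),np.sin(t)])
    Q=np.r_[L,A[1:],B]; c,sn=np.cos(yaw),np.sin(yaw)
    return Q@np.array([[c,sn],[-sn,c]])+[x,y]
def cam(p,name="top",st=None): return np.array([proj(name,[*q,.09],st) for q in line(p)])
E
python3 - <<'E'
from fit import *
I=np.load("top.npy")
g=cv2.GaussianBlur(I.astype(float),(0,0),.6); bg=cv2.medianBlur(I,31).astype(float)
d=(bg-g)[:,:,0]-(bg-g)[:,:,2]; w=np.clip(d-8,0,25)
def res(p):
    c=cam(p); T=np.gradient(c,axis=0);T/=np.linalg.norm(T,axis=1)[:,None];N=np.c_[-T[:,1],T[:,0]]
    k=np.linspace(-5,5,41)
    S=(c[:,None]+k[:,None]*N[:,None]).astype(np.float32)
    v=cv2.remap(w.astype(np.float32),S[...,0],S[...,1],1)
    r=(v*k).sum(1)/(v.sum(1)+1)
    return np.r_[r,(p[1]+.0421)*400] 
r=least_squares(res,[.49605,-.04213,np.radians(92.8),0.001],diff_step=[1e-3,1e-2,1e-3,1],x_scale=[.01,.01,.05,.05],loss="soft_l1")
p=r.x;print(p,np.degrees(p[2:]),r.fun.round(1)); np.save("bar.npy",p)
im=np.zeros((560,800,3),np.uint8)
b=cv2.resize(I[138:218,138:238],None,fx=5,fy=5,interpolation=cv2.INTER_CUBIC)
for q in cam(p): cv2.circle(b,tuple(((q-138+.4)*5).astype(int)),1,(0,0,255),-1)
im[:400,:500]=b
G=np.load("side.npy"); b=cv2.resize(G[200:248,150:275],None,fx=6,fy=6,interpolation=cv2.INTER_CUBIC)
for q in cam(p,"side"): cv2.circle(b,tuple(((q-[150,200]+.4)*6).astype(int)),1,(0,0,255),-1)
im[272:,50:]=b
cv2.imwrite("pics/c2.png",im)
E
```

```text
[ 0.49708532 -0.04332705  1.61590673 -0.06438227] [92.58463594 -3.68883213] [ 0.  -0.   0.1  0.2  0.5  0.   1.2  1.3  0.5 -0.2 -0.3 -0.7 -1.  -0.3
  0.8  0.   0.4 -0.  -0.4 -0.5 -0.2 -0.6 -0.5 -0.4  0.2 -0.6 -0.4  0.1
  0.1  0.2  0.2  0.1 -0.5  0.   0.  -0.1  0.1 -0.   0.1 -0.3 -0.1 -0.5
  0.1 -0.   0.3  0.2  0.3  0.2  0.3  0.3 -0.2  0.5  0.2  0.7 -0.2  0.5
 -0.5 -2.3 -1.3 -0.5]
```

View pics/c2.png

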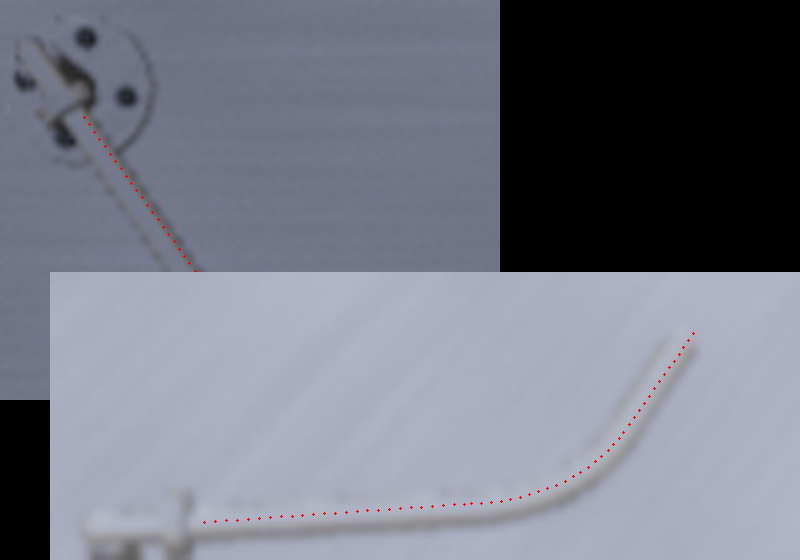

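```bash
cat >> h.py <<'E'
def yaw(st): # tool y axis heading, deg, tool pointing down
    m=Ro.from_rotvec(st["ee_rot"]).as_matrix(); return np.degrees(np.arctan2(m[1,1],m[0,1]))
def plan(target,yd,st=None,n=None):
    """tool-frame rows to TCP target, tool straight down, tool y heading yd"""
    st=st or env.state(); m=Ro.from_rotvec(st["ee_rot"]).as_matrix(); p=st["eef_pos"]
    a=np.radians(yd); y=np.array([np.cos(a),np.sin(a),0]); x=np.array([0,0,-1.]); M=np.c_[x,y,np.cross(x,y)]
    rv=Ro.from_matrix(m.T@M).as_rotvec(degrees=True)
    d=np.asarray(target)-p
    k=n or int(np.ceil(max(np.linalg.norm(d)/.04,np.linalg.norm(rv)/8)))
    print("now",p.round(4),"yaw",round(yaw(st),2),"tilt x",m[:,0].round(4),"q6",st["qpos"][5].round(3),"rows",k,"turn",(rv/8/k).round(3))
    for i in range(k):
        mi=m@Ro.from_rotvec(rv*i/k,degrees=True).as_matrix()
        print((mi.T@d/k/.04).round(3),end=" ")
    print()
E
python3 - <<'E'
from h import *
st=env.state(); print(Ro.from_rotvec(st["ee_rot"]).as_matrix().round(3), yaw(st))
p=np.load("bar.npy"); print("bar yaw",np.degrees(p[2]))
for y in (73.3,-106.7): plan([.4618,-.2802,.14],y)
E
```

```text
[[-0.     0.905  0.425]
 [ 0.001  0.425 -0.905]
 [-1.     0.    -0.001]] 25.142982539522045
bar yaw 92.58463593542272
now [ 0.2655 -0.5657  0.2143] yaw 25.14 tilt x [-2.e-04  6.e-04 -1.e+00] q6 -0.106 rows 9 turn [-0.669 -0.    -0.   ]
[ 0.207  0.83  -0.486] [ 0.207  0.872 -0.407] [ 0.207  0.906 -0.323] [ 0.207  0.933 -0.237] [ 0.207  0.951 -0.15 ] [ 0.206  0.96  -0.06 ] [0.206 0.962 0.03 ] [0.206 0.955 0.119] [0.206 0.94  0.208] 
now [ 0.2655 -0.5657  0.2143] yaw 25.14 tilt x [-2.e-04  6.e-04 -1.e+00] q6 -0.106 rows 17 turn [ 0.969 -0.     0.   ]
[ 0.109  0.44  -0.257] [ 0.109  0.401 -0.314] [ 0.109  0.355 -0.366] [ 0.109  0.302 -0.41 ] [ 0.109  0.244 -0.447] [ 0.109  0.182 -0.476] [ 0.109  0.116 -0.496] [ 0.109  0.048 -0.507] [ 0.109 -0.021 -0.509] [ 0.109 -0.09  -0.501] [ 0.109 -0.157 -0.485] [ 0.109 -0.221 -0.459] [ 0.109 -0.281 -0.425] [ 0.109 -0.335 -0.384] [ 0.109 -0.384 -0.335] [ 0.109 -0.426 -0.28 ] [ 0.109 -0.46  -0.22 ]
```

Request:
{"fn": "send_rows", "kwargs": {"motion": [{"x": 0.2,"y": 0.83,"z": -0.486,"ax": -0.669,"grip": 1},{"x": 0.2,"y": 0.872,"z": -0.407,"ax": -0.669,"grip": 1},{"x": 0.2,"y": 0.906,"z": -0.323,"ax": -0.669,"grip": 1},{"x": 0.2,"y": 0.933,"z": -0.237,"ax": -0.669,"grip": 1},{"x": 0.2,"y": 0.951,"z": -0.15,"ax": -0.669,"grip": 1}]}}

```text
invalid input
```

Request:
{"fn": "send_rows", "kwargs": {"motion": [{"x": 0.2,"y": 0.96,"z": -0.06,"ax": -0.669,"grip": 1},{"x": 0.2,"y": 0.962,"z": 0.03,"ax": -0.669,"grip": 1},{"x": 0.2,"y": 0.955,"z": 0.119,"ax": -0.669,"grip": 1},{"x": 0.2,"y": 0.94,"z": 0.208,"ax": -0.669,"grip": 1},{"grip": 1}]}}

```text
invalid input
```

```bash
python3 - <<'E'
from h import *
st=env.state(); print(st["time"])
f=grab_frame("wrist")[:,:,::-1]; np.save("w1.npy",f); np.save("w1s.npy",np.r_[st["eef_pos"],st["ee_rot"]])
cv2.imwrite("pics/w1.png",cv2.resize(f,(800,600),interpolation=cv2.INTER_CUBIC))
plan([.4618,-.2802,.14],73.3)
E
```

```text
0.2
now [ 0.2655 -0.5657  0.2144] yaw 25.14 tilt x [-2.e-04  5.e-04 -1.e+00] q6 -0.106 rows 9 turn [-0.669 -0.    -0.   ]
[ 0.207  0.83  -0.486] [ 0.207  0.872 -0.407] [ 0.207  0.906 -0.323] [ 0.207  0.933 -0.238] [ 0.207  0.951 -0.15 ] [ 0.207  0.96  -0.06 ] [0.207 0.962 0.03 ] [0.207 0.955 0.119] [0.207 0.94  0.208]
```

View pics/w1.png

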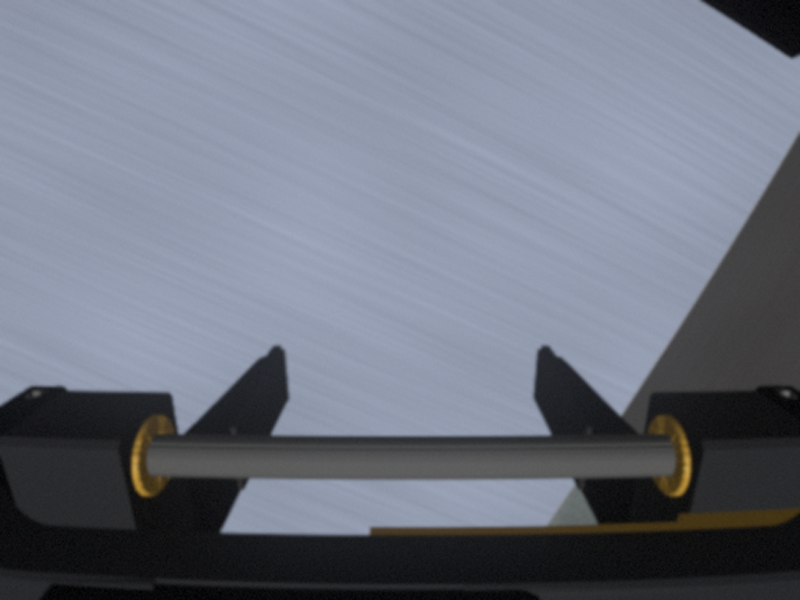

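The wrist view shows only the open fingers, at about (275,350) and (545,350), because both calls were refused. I'll send every key in each row and use rounder numbers.

Request:
{"fn": "send_rows", "kwargs": {"motion": [{"x": 0.2,"y": 0.83,"z": -0.49,"ax": -0.67,"ay": 0,"az": 0,"grip": 1},{"x": 0.2,"y": 0.87,"z": -0.41,"ax": -0.67,"ay": 0,"az": 0,"grip": 1},{"x": 0.2,"y": 0.91,"z": -0.32,"ax": -0.67,"ay": 0,"az": 0,"grip": 1},{"x": 0.2,"y": 0.93,"z": -0.24,"ax": -0.67,"ay": 0,"az": 0,"grip": 1},{"x": 0.2,"y": 0.95,"z": -0.15,"ax": -0.67,"ay": 0,"az": 0,"grip": 1}]}}

```text
time: 0.75
eef_pos: [0.375, -0.4057, 0.1744]
ee_rot: [0.517, 1.508, -0.517]
wrist_force: [0.5, -1.0, 0.1]
opening: 0.0951
```

Request:
{"fn": "send_rows", "kwargs": {"motion": [{"x": 0.2,"y": 0.96,"z": -0.06,"ax": -0.67,"ay": 0,"az": 0,"grip": 1},{"x": 0.2,"y": 0.96,"z": 0.03,"ax": -0.67,"ay": 0,"az": 0,"grip": 1},{"x": 0.2,"y": 0.96,"z": 0.12,"ax": -0.67,"ay": 0,"az": 0,"grip": 1},{"x": 0.2,"y": 0.94,"z": 0.21,"ax": -0.67,"ay": 0,"az": 0,"grip": 1},{"x": 0,"y": 0,"z": 0,"ax": 0,"ay": 0,"az": 0,"grip": 1}]}}

```text
time: 1.25
eef_pos: [0.463, -0.2766, 0.1418]
ee_rot: [0.223, 1.561, -0.222]
wrist_force: [-0.7, -0.3, 0.3]
opening: 0.0952
```

```bash
python3 - <<'E'
from h import *
st=env.state(); print(st["time"])
f=grab_frame("wrist")[:,:,::-1]; np.save("w1.npy",f); np.save("w1s.npy",np.r_[st["eef_pos"],st["ee_rot"]])
cv2.imwrite("pics/w2.png",cv2.resize(f,(800,600),interpolation=cv2.INTER_CUBIC))
plan([.4618,-.2802,.14],73.3)
E
```

```text
1.25
now [ 0.4624 -0.2783  0.1422] yaw 73.57 tilt x [-7.e-04  5.e-04 -1.e+00] q6 -0.377 rows 1 turn [ 0.034 -0.006 -0.002]
[ 0.056 -0.05  -0.001]
```

View pics/w2.png

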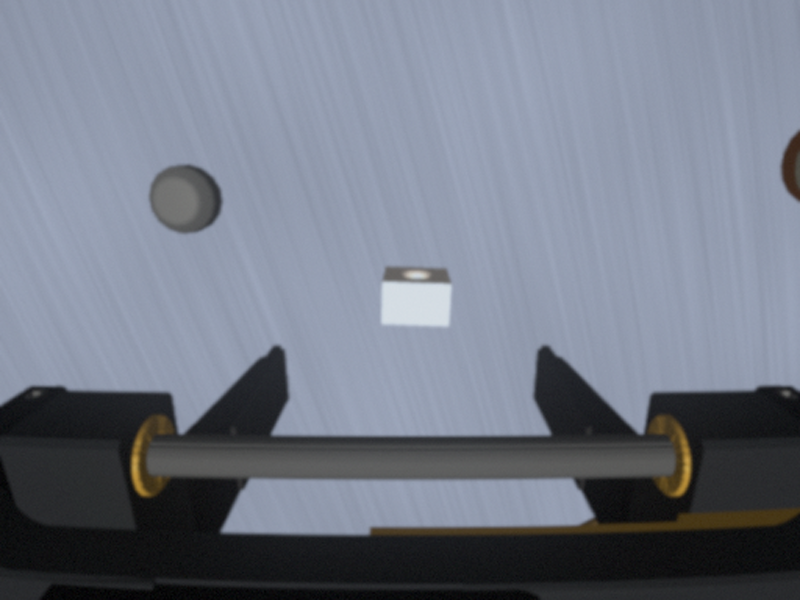

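The block's top face has corners at (384,280), (451,283), (450,326) and (381,324), nearly square to the jaws. I'll compute its position from these.

```bash
python3 - <<'E'
from h import *
a=np.load("w1s.npy"); st=dict(eef_pos=a[:3],ee_rot=a[3:])
P=np.array([onz("wrist",x*.64-.2,y*.64-.2,.04,st)[:2] for x,y in [(384,280),(451,283),(450,326),(381,324)]])
print(P.round(4),P.mean(0)); e=(P[1]+P[2]-P[0]-P[3]);f=(P[0]+P[1]-P[2]-P[3]); print(np.degrees(np.arctan2(e[1],e[0])),np.degrees(np.arctan2(f[1],f[0])))
c=P.mean(0); plan([*c,.006],73.3)
E
```

```text
[[ 0.4512 -0.2621]
 [ 0.4879 -0.2746]
 [ 0.4805 -0.3   ]
 [ 0.4416 -0.2873]] [ 0.4653042 -0.2809781]
-18.463422092674165 71.3631313476243
now [ 0.4624 -0.2783  0.1422] yaw 73.57 tilt x [-7.e-04  5.e-04 -1.e+00] q6 -0.377 rows 4 turn [ 0.008 -0.001 -0.001]
[ 0.851 -0.011  0.023] [ 0.851 -0.011  0.023] [ 0.851 -0.011  0.022] [ 0.851 -0.011  0.022]
```

Request:
{"fn": "send_rows", "kwargs": {"motion": [{"x": 0.85,"y": -0.01,"z": 0.02,"ax": 0.11,"ay": 0,"az": 0,"grip": 1},{"x": 0.85,"y": -0.01,"z": 0.02,"ax": 0.11,"ay": 0,"az": 0,"grip": 1},{"x": 0.85,"y": -0.01,"z": 0.01,"ax": 0,"ay": 0,"az": 0,"grip": 1},{"x": 0.6,"y": -0.01,"z": 0,"ax": 0,"ay": 0,"az": 0,"grip": 1},{"x": 0.25,"y": 0,"z": 0,"ax": 0,"ay": 0,"az": 0,"grip": 1}]}}

```text
time: 1.8
eef_pos: [0.462, -0.2827, 0.0048]
ee_rot: [0.254, 1.558, -0.253]
wrist_force: [0.2, -0.4, 0.5]
opening: 0.095
```

Request:
{"fn": "send_rows", "kwargs": {"motion": [{"x": 0,"y": 0,"z": 0,"ax": 0,"ay": 0,"az": 0,"grip": 0.45},{"x": 0,"y": 0,"z": 0,"ax": 0,"ay": 0,"az": 0,"grip": 0.3},{"x": 0,"y": 0,"z": 0,"ax": 0,"ay": 0,"az": 0,"grip": 0.3},{"x": 0,"y": 0,"z": 0,"ax": 0,"ay": 0,"az": 0,"grip": 0.3},{"x": 0,"y": 0,"z": 0,"ax": 0,"ay": 0,"az": 0,"grip": 0.3}]}}

```text
time: 2.3
eef_pos: [0.4633, -0.2823, 0.0074]
ee_rot: [0.251, 1.555, -0.252]
wrist_force: [-0.8, -0.3, 0.5]
opening: 0.0609
```

Request:
{"fn": "send_rows", "kwargs": {"motion": [{"x": 0,"y": 0,"z": 0,"ax": 0,"ay": 0,"az": 0,"grip": 0},{"x": 0,"y": 0,"z": 0,"ax": 0,"ay": 0,"az": 0,"grip": 0},{"x": 0,"y": 0,"z": 0,"ax": 0,"ay": 0,"az": 0,"grip": 0},{"x": 0,"y": 0,"z": 0,"ax": 0,"ay": 0,"az": 0,"grip": 0},{"x": 0,"y": 0,"z": 0,"ax": 0,"ay": 0,"az": 0,"grip": 0}]}}

```text
time: 2.8
eef_pos: [0.4632, -0.2821, 0.0067]
ee_rot: [0.252, 1.556, -0.252]
wrist_force: [0.7, 0.7, 2.1]
opening: 0.0402
```

```bash
python3 - <<'E'
from h import *
st=env.state(); print(st)
plan([.464,-.2805,.10],71.8)
E
```

```text
{'time': 2.8, 'qpos': array([-6.68906139e-01,  6.75425273e-01,  1.93409434e+00, -6.23646509e-05,
        5.31786830e-01, -3.48134614e-01]), 'joint_velocities': array([ 0.00013253,  0.00032728, -0.00101873,  0.00055093,  0.00093419,
       -0.00036568]), 'joint_efforts': array([-2.71868762e-01, -5.82319272e+01, -1.24776739e+01, -2.43259838e-02,
       -1.54013035e-02,  7.07683386e-03]), 'eef_pos': array([ 0.46318086, -0.28214148,  0.00674912]), 'ee_rot': array([ 0.25155627,  1.55586718, -0.25181948]), 'wrist_force': array([0.71964475, 0.72808425, 2.14663526]), 'wrist_torque': array([ 0.10560746, -0.07163332,  0.06108029]), 'opening': 0.04015492333490054}
now [ 0.4632 -0.2821  0.0067] yaw 71.62 tilt x [ 2.e-04 -2.e-04 -1.e+00] q6 -0.348 rows 3 turn [-0.007  0.001  0.   ]
[-0.777  0.015  0.002] [-0.777  0.015  0.002] [-0.777  0.015  0.002]
```

Request:
{"fn": "send_rows", "kwargs": {"motion": [{"x": -0.5,"y": 0,"z": 0,"ax": 0,"ay": 0,"az": 0,"grip": 0},{"x": -0.75,"y": 0,"z": 0,"ax": 0,"ay": 0,"az": 0,"grip": 0},{"x": -0.5,"y": 0,"z": 0,"ax": 0,"ay": 0,"az": 0,"grip": 0},{"x": 0,"y": 0,"z": 0,"ax": 0,"ay": 0,"az": 0,"grip": 0}]}}

```text
time: 3.2
eef_pos: [0.4639, -0.2827, 0.0788]
ee_rot: [0.25, 1.553, -0.253]
wrist_force: [0.0, -0.6, -0.7]
opening: 0.0399
```

```bash
python3 - <<'E'
from h import *
print(env.state()["opening"])
plan([.4995,-.102,.0768],92.6,n=6)
E
```

```text
0.03994563648904719
now [ 0.4639 -0.2827  0.0788] yaw 71.62 tilt x [ 0.0031 -0.0025 -1.    ] q6 -0.348 rows 6 turn [-0.437  0.004  0.002]
[ 0.007  0.761 -0.097] [ 0.007  0.766 -0.05 ] [ 0.007  0.768 -0.003] [0.008 0.766 0.044] [0.008 0.762 0.09 ] [0.008 0.755 0.136]
```

Request:
{"fn": "send_rows", "kwargs": {"motion": [{"x": 0,"y": 0.76,"z": -0.1,"ax": -0.44,"ay": 0,"az": 0,"grip": 0},{"x": 0,"y": 0.77,"z": -0.05,"ax": -0.44,"ay": 0,"az": 0,"grip": 0},{"x": 0,"y": 0.77,"z": 0,"ax": -0.44,"ay": 0,"az": 0,"grip": 0},{"x": 0,"y": 0.77,"z": 0.04,"ax": -0.44,"ay": 0,"az": 0,"grip": 0},{"x": 0,"y": 0.76,"z": 0.09,"ax": -0.44,"ay": 0,"az": 0,"grip": 0}]}}

```text
time: 3.7
eef_pos: [0.4922, -0.1299, 0.0756]
ee_rot: [0.009, 1.572, -0.009]
wrist_force: [-0.5, 0.6, -0.3]
opening: 0.0398
```

Request:
{"fn": "send_rows", "kwargs": {"motion": [{"x": 0,"y": 0.5,"z": 0.1,"ax": -0.44,"ay": 0,"az": 0,"grip": 0},{"x": 0,"y": 0.25,"z": 0.04,"ax": 0,"ay": 0,"az": 0,"grip": 0},{"x": 0,"y": 0,"z": 0,"ax": 0,"ay": 0,"az": 0,"grip": 0},{"x": 0,"y": 0,"z": 0,"ax": 0,"ay": 0,"az": 0,"grip": 0}]}}

```text
time: 4.1
eef_pos: [0.4978, -0.1017, 0.0763]
ee_rot: [-0.037, 1.571, 0.037]
wrist_force: [0.3, 0.3, -1.1]
opening: 0.0398
```

```bash
python3 - <<'E'
from h import *
st=env.state(); print(st["time"],st["opening"],st["wrist_force"],st["wrist_torque"])
f=grab_frame("wrist")[:,:,::-1]; np.save("w3.npy",f); np.save("w3s.npy",np.r_[st["eef_pos"],st["ee_rot"]])
cv2.imwrite("pics/w3.png",cv2.resize(f,(800,600),interpolation=cv2.INTER_CUBIC))
plan([.4995,-.102,.0768],92.6)
E
```

```text
4.1 0.03983926705449516 [ 0.30148947  0.29740937 -1.10872906] [-0.05677864 -0.10029461 -0.04232653]
now [ 0.4978 -0.102   0.0763] yaw 92.64 tilt x [-2.e-04 -1.e-04 -1.e+00] q6 -0.378 rows 1 turn [ 0.005 -0.002  0.001]
[-0.011 -0.003  0.042]
```

View pics/w3.png

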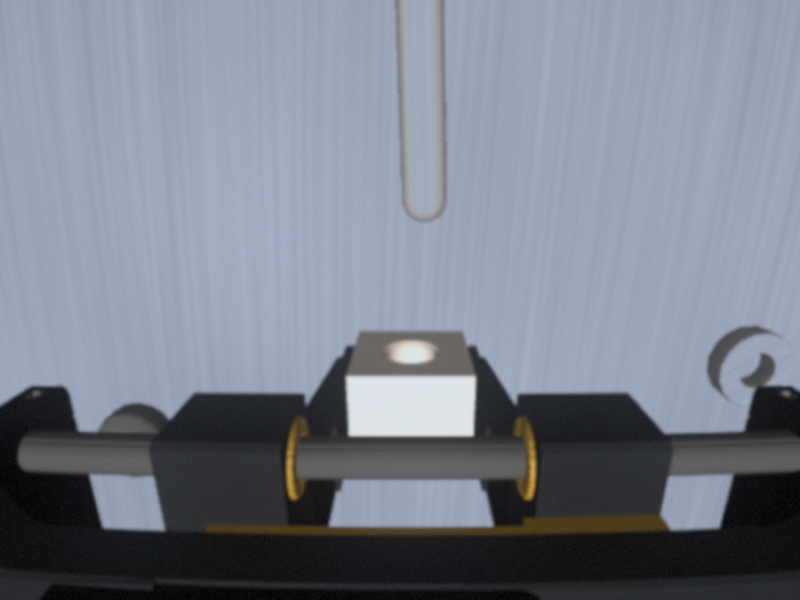

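The bar tip is at (424,221), with its edges at 404/445 on row 190 and 398/443 on row 20. The block's front top corners are (347,375) and (476,375), and the hole is at (411,352). I'll work out the relative offset from this one camera.

```bash
python3 - <<'E'
from h import *
a=np.load("w3s.npy"); st=dict(eef_pos=a[:3],ee_rot=a[3:])
I=np.load("w3.npy").astype(float).sum(2)
# bar edges per row: strongest dark lines
pts=[]
B=cv2.GaussianBlur(np.load("w3.npy").astype(np.float32),(0,0),.8).sum(2)
for v in range(3,126,8):
    r=B[v,245:297]; c=245+0.; k=np.arange(len(r)); m=len(r)//2
    l=k[:m][np.argmin(r[:m])]; rr=k[m:][np.argmin(r[m:])]; pts.append((v,245+l,245+rr))
print(pts)
W=lambda x,y,z:onz("wrist",x*.64-.2,y*.64-.2,z,st)
M=Ro.from_rotvec(st["ee_rot"]).as_matrix()
T=lambda X:(M.T@(X-st["eef_pos"])*1000).round(2)
print("tip",T(W(424,221,.09)),W(424,221,.09)); 
c=[]
for y,l,r in [(190,404,445),(105,401,444.5),(20,398,443)]:
    p=(W(l,y,.09)+W(r,y,.09))/2; print("bar",T(p), "w",np.linalg.norm(W(l,y,.09)-W(r,y,.09))*1000); c.append(p)
d=c[2]-c[0]; print("yaw bar",np.degrees(np.arctan2(d[1],d[0])))
print("hole",T(W(411.5,352,.09)))
for q in [(347,375),(476,375),(358,332),(465,332),(348,435),(475,435)]: print(q,T(W(*q,.11)))
E
```

```text
[(3, np.int64(254), np.int64(282)), (11, np.int64(254), np.int64(282)), (19, np.int64(254), np.int64(283)), (27, np.int64(255), np.int64(283)), (35, np.int64(255), np.int64(283)), (43, np.int64(255), np.int64(283)), (51, np.int64(255), np.int64(283)), (59, np.int64(256), np.int64(283)), (67, np.int64(256), np.int64(284)), (75, np.int64(256), np.int64(284)), (83, np.int64(256), np.int64(284)), (91, np.int64(257), np.int64(284)), (99, np.int64(257), np.int64(284)), (107, np.int64(257), np.int64(284)), (115, np.int64(258), np.int64(284)), (123, np.int64(258), np.int64(284))]
tip [-13.75  59.59   4.46] [ 0.49946775 -0.04194804  0.09      ]
bar [-13.75  69.41   4.56] w 12.989700107387996
bar [-13.75  94.94   3.88] w 13.229577440194499
bar [-13.75 118.84   3.12] w 13.211370938156914
yaw bar 94.33364152668727
hole [-13.75  14.14   0.4 ]
(347, 375) [-33.74  14.85 -19.56]
(476, 375) [-33.76  14.82  20.31]
(358, 332) [-33.74  29.02 -15.68]
(465, 332) [-33.76  28.99  16.45]
(348, 435) [-33.74  -6.43 -20.13]
(475, 435) [-33.76  -6.46  20.85]
```

```bash
cat > path.py <<'E'
from h import *
import json,sys
# bar model; edit B.json: tip x,y,yaw deg, leg-2 kink deg(+ = bends more right), hole offset in tool y,z (mm), TCP z
def load(): return json.load(open("B.json"))
def pose(s,b=None):
    b=b or load(); R=.08;L=R*np.pi/3
    if s<=.07: p=[s,0];a=0
    elif s<=.07+L:
        t=(s-.07)/R; p=[.07+R*np.sin(t),-R*(1-np.cos(t))]; a=t
    else:
        a0=np.pi/3; a=a0+np.radians(b["kink"]); q=s-.07-L
        p=[.07+R*np.sin(a0)+q*np.cos(a),-R*(1-np.cos(a0))-q*np.sin(a)]
    i=.0005*np.clip((s-.065)/.02,0,1)*np.clip((.07+L+.012-s)/.02,0,1) # chord offset to the inside
    p=np.array(p)+i*np.array([-np.sin(a),-np.cos(a)])
    y=np.radians(b["yaw"]); c=np.array([[np.cos(y),-np.sin(y)],[np.sin(y),np.cos(y)]])@p+[b["x"],b["y"]]
    h=y-a; ty=np.array([np.cos(h),np.sin(h)]); tz=np.array([np.sin(h),-np.cos(h)])
    return np.r_[c-ty*b["oy"]/1e3-tz*b["oz"]/1e3, b["z"]], np.degrees(h)
def seq(ss):
    st=env.state(); b=load()
    m=Ro.from_rotvec(st["ee_rot"]).as_matrix(); p=st["eef_pos"]
    print("t",round(st["time"],2),"F tool",(m.T@st["wrist_force"]).round(1),"T tool",(m.T@st["wrist_torque"]).round(2),"open",round(st["opening"]*1e3,2),"yaw",round(yaw(st),2))
    S=np.linspace(-.06,.29,3501); P=np.array([pose(s,b)[0] for s in S]); k=np.argmin(np.linalg.norm(P[:,:2]-p[:2],axis=1)); P0,h0=pose(S[k],b); print("s mm",(S[k]*1e3).round(1),"err tool mm",(m.T@(p-P0)*1e3).round(2),"yaw err",round(yaw(st)-h0,2))
    for s in ss:
        q,h=pose(s,b); a=np.radians(h); x=np.array([0,0,-1.]);y=np.array([np.cos(a),np.sin(a),0]); M=np.c_[x,y,np.cross(x,y)]
        print(round(s*1e3,1),"shift",(m.T@(q-p)/.04).round(3),"turn",(Ro.from_matrix(m.T@M).as_rotvec(degrees=True)/8).round(3)); m,p=M,q
if __name__=="__main__": seq([float(v)/1e3 for v in sys.argv[1:]])
E
echo '{"x":0.4998,"y":-0.0420,"yaw":94.3,"kink":0,"oy":1.5,"oz":0.4,"z":0.0768}'>B.json
python3 path.py -40 -30 -20 -14 -8
```

```text
t 4.15 F tool [ 1.1 -0.2  0.6] T tool [ 0.03 -0.09 -0.04] open 40.13 yaw 92.64
s mm -58.1 err tool mm [ 0.46 -0.21 -6.08] yaw err -1.66
-40.0 shift [-0.011  0.458  0.139] turn [-0.207 -0.002  0.001]
-30.0 shift [0.   0.25 0.  ] turn [0. 0. 0.]
-20.0 shift [0.   0.25 0.  ] turn [0. 0. 0.]
-14.0 shift [ 0.    0.15 -0.  ] turn [0. 0. 0.]
-8.0 shift [0.   0.15 0.  ] turn [0. 0. 0.]
```

Request:
{"fn": "send_rows", "kwargs": {"motion": [{"x": -0.01,"y": 0.46,"z": 0.14,"ax": -0.21,"ay": 0,"az": 0,"grip": 0},{"x": 0,"y": 0.25,"z": 0,"ax": 0,"ay": 0,"az": 0,"grip": 0},{"x": 0,"y": 0.2,"z": 0,"ax": 0,"ay": 0,"az": 0,"grip": 0},{"x": 0,"y": 0,"z": 0,"ax": 0,"ay": 0,"az": 0,"grip": 0},{"x": 0,"y": 0,"z": 0,"ax": 0,"ay": 0,"az": 0,"grip": 0}]}}

```text
time: 4.65
eef_pos: [0.5012, -0.0648, 0.077]
ee_rot: [-0.061, 1.57, 0.06]
wrist_force: [-0.2, -0.8, 0.0]
opening: 0.04
```

```bash
python3 path.py -14 -8 -4 0; python3 - <<'E'
from h import *
st=env.state()
f=grab_frame("wrist")[:,:,::-1]; np.save("w4.npy",f); np.save("w4s.npy",np.r_[st["eef_pos"],st["ee_rot"]])
g=grab_frame("side")[:,:,::-1]
C=np.zeros((600,800,3),np.uint8)
C[:600,:520]=cv2.resize(f[0:300,150:410],(520,600),interpolation=cv2.INTER_CUBIC)
u,v=(proj("side",[.4998,-.05,.09])).astype(int); print(u,v)
C[:350,520:800]=cv2.resize(g[v-25:v+25,u-20:u+20],(280,350),interpolation=cv2.INTER_CUBIC)
cv2.imwrite("pics/w4.png",C)
E
```

```text
t 4.65 F tool [-0.  -0.8 -0.2] T tool [-0.01 -0.07  0.  ] open 39.97 yaw 94.41
s mm -21.4 err tool mm [-0.25  0.05  0.08] yaw err 0.11
-14.0 shift [ 0.006  0.184 -0.002] turn [0.013 0.001 0.001]
-8.0 shift [0.   0.15 0.  ] turn [0. 0. 0.]
-4.0 shift [ 0.   0.1 -0. ] turn [0. 0. 0.]
0.0 shift [0.  0.1 0. ] turn [0. 0. 0.]
257 208
```

View pics/w4.png

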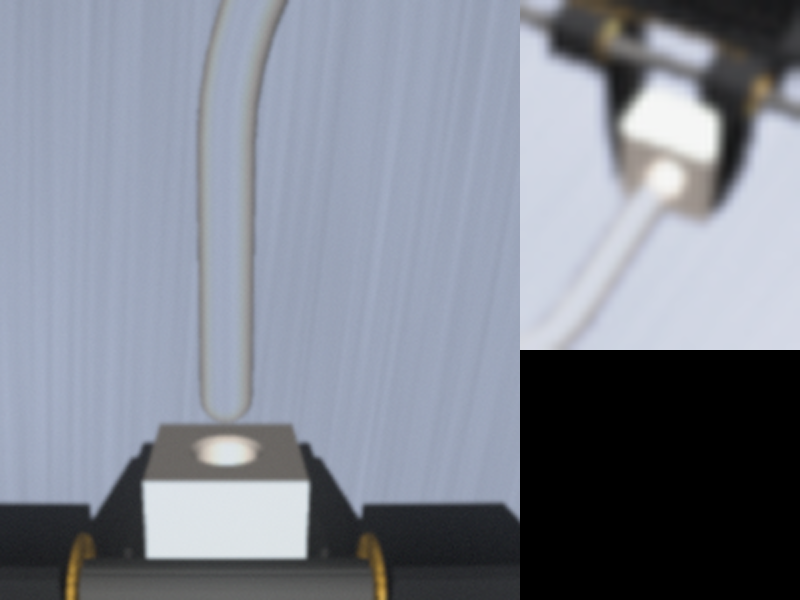

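The tip, at (227,415), lines up with the hole at (226,452), and the side view agrees. Next I'll ease the block on.

Request:
{"fn": "send_rows", "kwargs": {"motion": [{"x": 0,"y": 0.15,"z": 0,"ax": 0,"ay": 0,"az": 0,"grip": 0},{"x": 0,"y": 0.1,"z": 0,"ax": 0,"ay": 0,"az": 0,"grip": 0},{"x": 0,"y": 0.1,"z": 0,"ax": 0,"ay": 0,"az": 0,"grip": 0},{"x": 0,"y": 0.1,"z": 0,"ax": 0,"ay": 0,"az": 0,"grip": 0},{"x": 0,"y": 0,"z": 0,"ax": 0,"ay": 0,"az": 0,"grip": 0}]}}

```text
time: 5.25
eef_pos: [0.4998, -0.0461, 0.077]
ee_rot: [-0.061, 1.57, 0.061]
wrist_force: [0.5, 0.1, -0.2]
opening: 0.0401
```

```bash
python3 path.py 6 12 18 24
```

```text
t 5.25 F tool [0.2 0.  0.5] T tool [-0.01 -0.15  0.04] open 40.08 yaw 94.46
s mm -2.6 err tool mm [-0.22  0.03  0.07] yaw err 0.16
6.0 shift [ 0.005  0.214 -0.001] turn [ 0.02  -0.001  0.   ]
12.0 shift [ 0.    0.15 -0.  ] turn [0. 0. 0.]
18.0 shift [0.   0.15 0.  ] turn [0. 0. 0.]
24.0 shift [0.   0.15 0.  ] turn [0. 0. 0.]
```

Request:
{"fn": "send_rows", "kwargs": {"motion": [{"x": 0,"y": 0.15,"z": 0,"ax": 0.01,"ay": 0,"az": 0,"grip": 0},{"x": 0,"y": 0.15,"z": 0,"ax": 0,"ay": 0,"az": 0,"grip": 0},{"x": 0,"y": 0.15,"z": 0,"ax": 0,"ay": 0,"az": 0,"grip": 0},{"x": 0,"y": 0.15,"z": 0,"ax": 0,"ay": 0,"az": 0,"grip": 0},{"x": 0,"y": 0.1,"z": 0,"ax": 0,"ay": 0,"az": 0,"grip": 0}]}}

```text
time: 5.75
eef_pos: [0.4976, -0.0181, 0.077]
ee_rot: [-0.06, 1.57, 0.06]
wrist_force: [-1.1, -1.6, -1.3]
opening: 0.04
```

```bash
python3 path.py 32 38 44 50; python3 - <<'E'
from h import *
st=env.state()
f=grab_frame("wrist")[:,:,::-1]; np.save("w5.npy",f); np.save("w5s.npy",np.r_[st["eef_pos"],st["ee_rot"]])
cv2.imwrite("pics/w5.png",cv2.resize(f,(800,600),interpolation=cv2.INTER_CUBIC))
E
```

```text
t 5.75 F tool [ 1.3 -1.5 -1.2] T tool [-0.03 -0.11 -0.03] open 39.97 yaw 94.36
s mm 25.5 err tool mm [-0.22  0.04  0.05] yaw err 0.06
32.0 shift [ 0.005  0.161 -0.001] turn [ 0.008 -0.     0.   ]
38.0 shift [0.   0.15 0.  ] turn [0. 0. 0.]
44.0 shift [0.   0.15 0.  ] turn [0. 0. 0.]
50.0 shift [ 0.    0.15 -0.  ] turn [0. 0. 0.]
```

View pics/w5.png

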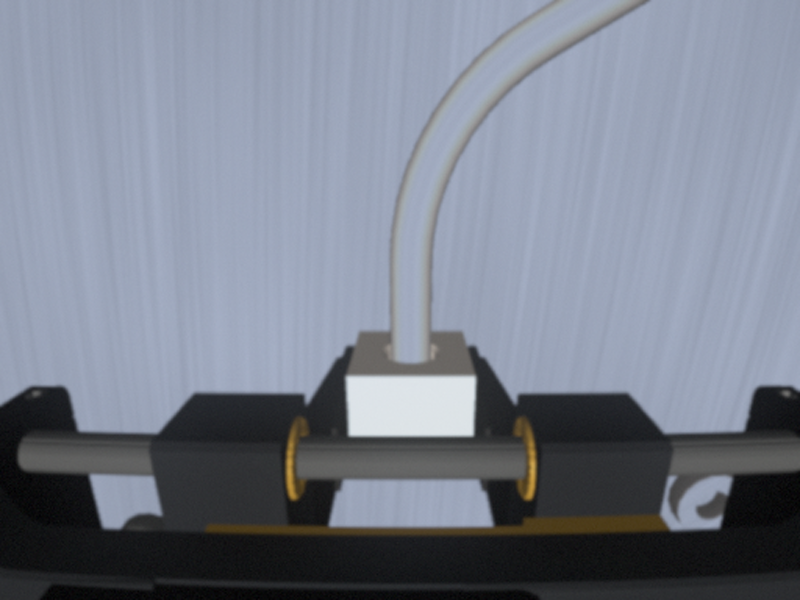

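The stop is threaded and the bar sits centred in the hole at about (411,352). The bend runs up and right and leaves the picture at about (610,0). I'll check the bend model against this picture numerically.

```bash
cat > chk.py <<'E'
from path import *
def off(w,ws,ss,b):
    a=np.load(ws); st=dict(eef_pos=a[:3],ee_rot=a[3:]); I=cv2.GaussianBlur(np.load(w).astype(np.float32),(0,0),.8).sum(2)
    b=dict(b,oy=0,oz=0,z=.09); out=[]
    for s in ss:
        p,h=pose(s,b); tz=np.array([np.sin(np.radians(h)),-np.cos(np.radians(h)),0])
        k=np.arange(-14,14.01,.25); u=np.array([proj("wrist",p+tz*x/1e3,st) for x in k]).astype(np.float32)
        if u.min()<1 or u[:,0].max()>510 or u[:,1].max()>382: continue
        r=cv2.remap(I,u[None,:,0],u[None,:,1],1)[0]; m=len(k)//2
        # edge: darkest rim between 4 and 10 mm on each side
        L=(k<-3)&(k>-11);R=(k>3)&(k<11); l=k[L][np.argmin(r[L])];q=k[R][np.argmin(r[R])]
        out.append((round(s*1e3),l,q,(l+q)/2))
    return np.array(out)
if __name__=="__main__":
    b=load(); print(off(sys.argv[1]+".npy",sys.argv[1]+"s.npy",np.arange(float(sys.argv[2]),float(sys.argv[3]),8)/1e3,b))
E
python3 chk.py w5 40 260; python3 chk.py w4 2 180
```

```text
[[ 40.    -10.75   10.75    0.   ]
 [ 48.     -7.      6.     -0.5  ]
 [ 56.     -7.      6.25   -0.375]
 [ 64.     -6.75    6.     -0.375]
 [ 72.     -7.      6.     -0.5  ]
 [ 80.     -7.25    5.75   -0.75 ]
 [ 88.     -7.25    5.5    -0.875]
 [ 96.     -7.25    5.5    -0.875]
 [104.     -7.25    5.75   -0.75 ]
 [112.     -7.      5.75   -0.625]
 [120.     -7.25    5.75   -0.75 ]
 [128.     -7.25    5.75   -0.75 ]
 [136.     -7.25    5.5    -0.875]
 [144.     -7.25    5.5    -0.875]]
[[ 2.    -5.25   4.75  -0.25 ]
 [10.    -6.75   6.25  -0.25 ]
 [18.    -6.75   6.25  -0.25 ]
 [26.    -6.75   6.25  -0.25 ]
 [34.    -6.75   6.    -0.375]
 [42.    -6.75   6.    -0.375]
 [50.    -6.5    6.25  -0.125]
 [58.    -6.75   6.25  -0.25 ]
 [66.    -6.75   6.25  -0.25 ]
 [74.    -7.     6.25  -0.375]
 [82.    -7.25   5.75  -0.75 ]
 [90.    -7.5    5.5   -1.   ]]
```

Request:
{"fn": "send_rows", "kwargs": {"motion": [{"x": 0,"y": 0.15,"z": 0,"ax": 0.01,"ay": 0,"az": 0,"grip": 0},{"x": 0,"y": 0.15,"z": 0,"ax": 0,"ay": 0,"az": 0,"grip": 0},{"x": 0,"y": 0.15,"z": 0,"ax": 0,"ay": 0,"az": 0,"grip": 0},{"x": 0,"y": 0.15,"z": 0,"ax": 0,"ay": 0,"az": 0,"grip": 0},{"x": 0,"y": 0.15,"z": 0,"ax": 0,"ay": 0,"az": 0,"grip": 0}]}}

```text
time: 6.3
eef_pos: [0.4955, 0.0117, 0.077]
ee_rot: [-0.059, 1.57, 0.058]
wrist_force: [0.6, -0.2, 0.5]
opening: 0.0402
```

```bash
sed -i 's/-0.0420/-0.0416/' B.json; python3 path.py 59 64 69 74 79
```

```text
t 6.3 F tool [-0.5 -0.2  0.6] T tool [ 0.   -0.07 -0.02] open 40.18 yaw 94.27
s mm 55.0 err tool mm [-0.22  0.02  0.07] yaw err -0.03
59.0 shift [ 0.005  0.1   -0.002] turn [-0.004  0.     0.001]
64.0 shift [0.    0.125 0.   ] turn [0. 0. 0.]
69.0 shift [0.    0.125 0.003] turn [0. 0. 0.]
74.0 shift [0.    0.125 0.004] turn [0.358 0.    0.   ]
79.0 shift [0.    0.125 0.005] turn [0.448 0.    0.   ]
```

```bash
python3 - <<'E'
t=open("path.py").read()
a=t.index("def pose"); e=t.index("def seq")
t=t[:a]+'''def cl(s,b): # centre line in bar frame
    R=.08;L=R*np.pi/3
    if s<=.07: return np.array([s,0])
    if s<=.07+L: t=(s-.07)/R; return np.array([.07+R*np.sin(t),-R*(1-np.cos(t))])
    a0=np.pi/3; a=a0+np.radians(b["kink"]); q=s-.07-L
    return np.array([.07+R*np.sin(a0)+q*np.cos(a),-R*(1-np.cos(a0))-q*np.sin(a)])
def pose(s,b=None):
    b=b or load(); e=cl(s-.013,b),cl(s+.013,b); d=e[1]-e[0]; c=(cl(s,b)+(e[0]+e[1])/2)/2 # chord through block
    y=np.radians(b["yaw"]); c=np.array([[np.cos(y),-np.sin(y)],[np.sin(y),np.cos(y)]])@c+[b["x"],b["y"]]
    h=y+np.arctan2(d[1],d[0]); ty=np.array([np.cos(h),np.sin(h)]); tz=np.array([np.sin(h),-np.cos(h)])
    return np.r_[c-ty*b["oy"]/1e3-tz*b["oz"]/1e3, b["z"]], np.degrees(h)
'''+t[e:]
open("path.py","w").write(t)
E
python3 path.py 59 64 69 74 79
```

```text
t 6.3 F tool [-0.5 -0.2  0.6] T tool [ 0.   -0.07 -0.02] open 40.18 yaw 94.27
s mm 55.0 err tool mm [-0.22  0.02  0.07] yaw err -0.03
59.0 shift [ 0.005  0.1   -0.002] turn [0.003 0.    0.001]
64.0 shift [0.    0.125 0.001] turn [0.077 0.    0.   ]
69.0 shift [0.    0.125 0.001] turn [0.163 0.    0.   ]
74.0 shift [0.    0.125 0.001] turn [0.25 0.   0.  ]
79.0 shift [0.    0.125 0.002] turn [0.336 0.    0.   ]
```

Request:
{"fn": "send_rows", "kwargs": {"motion": [{"x": 0,"y": 0.1,"z": 0,"ax": 0,"ay": 0,"az": 0,"grip": 0},{"x": 0,"y": 0.125,"z": 0,"ax": 0.08,"ay": 0,"az": 0,"grip": 0},{"x": 0,"y": 0.125,"z": 0,"ax": 0.16,"ay": 0,"az": 0,"grip": 0},{"x": 0,"y": 0.125,"z": 0,"ax": 0.25,"ay": 0,"az": 0,"grip": 0},{"x": 0,"y": 0.125,"z": 0,"ax": 0.34,"ay": 0,"az": 0,"grip": 0}]}}

```text
time: 6.8
eef_pos: [0.4943, 0.0355, 0.077]
ee_rot: [0.034, 1.57, -0.034]
wrist_force: [0.2, 0.4, 0.7]
opening: 0.0398
```

```bash
python3 path.py 83 87 91 95 99
```

```text
t 6.8 F tool [-0.7  0.4  0.2] T tool [-0.   -0.07  0.  ] open 39.83 yaw 87.5
s mm 78.8 err tool mm [-0.22 -0.   -0.15] yaw err -0.26
83.0 shift [0.005 0.105 0.005] turn [0.314 0.    0.001]
87.0 shift [0.    0.1   0.001] turn [0.358 0.    0.   ]
91.0 shift [0.    0.1   0.001] turn [0.358 0.    0.   ]
95.0 shift [0.    0.1   0.001] turn [0.358 0.    0.   ]
99.0 shift [0.    0.1   0.001] turn [0.358 0.    0.   ]
```

Request:
{"fn": "send_rows", "kwargs": {"motion": [{"x": 0,"y": 0.105,"z": 0.005,"ax": 0.31,"ay": 0,"az": 0,"grip": 0},{"x": 0,"y": 0.1,"z": 0,"ax": 0.36,"ay": 0,"az": 0,"grip": 0},{"x": 0,"y": 0.1,"z": 0,"ax": 0.36,"ay": 0,"az": 0,"grip": 0},{"x": 0,"y": 0.1,"z": 0,"ax": 0.36,"ay": 0,"az": 0,"grip": 0},{"x": 0,"y": 0.1,"z": 0,"ax": 0.36,"ay": 0,"az": 0,"grip": 0}]}}

```text
time: 7.3
eef_pos: [0.4972, 0.0554, 0.077]
ee_rot: [0.226, 1.559, -0.227]
wrist_force: [-0.8, -0.3, 0.0]
opening: 0.0399
```

```bash
python3 path.py 103 107 111 115 119; python3 - <<'E'
from h import *
st=env.state()
f=grab_frame("wrist")[:,:,::-1]; np.save("w6.npy",f); np.save("w6s.npy",np.r_[st["eef_pos"],st["ee_rot"]])
cv2.imwrite("pics/w6.png",cv2.resize(f,(800,600),interpolation=cv2.INTER_CUBIC))
E
python3 chk.py w6 114 260
```

```text
t 7.3 F tool [-0.  -0.6 -0.7] T tool [ 0.02 -0.05 -0.01] open 39.89 yaw 73.47
s mm 99.0 err tool mm [-0.2  -0.   -0.11] yaw err -0.06
103.0 shift [0.005 0.1   0.003] turn [0.35  0.    0.001]
107.0 shift [0.    0.1   0.001] turn [0.358 0.    0.   ]
111.0 shift [0.    0.1   0.001] turn [0.358 0.    0.   ]
115.0 shift [0.    0.1   0.001] turn [0.358 0.    0.   ]
119.0 shift [0.    0.1   0.001] turn [0.358 0.    0.   ]
[[ 1.140e+02 -1.075e+01  1.075e+01  0.000e+00]
 [ 1.220e+02 -6.750e+00  1.075e+01  2.000e+00]
 [ 1.300e+02 -6.750e+00  6.250e+00 -2.500e-01]
 [ 1.380e+02 -6.750e+00  6.250e+00 -2.500e-01]
 [ 1.460e+02 -6.750e+00  6.500e+00 -1.250e-01]
 [ 1.540e+02 -6.500e+00  6.500e+00  0.000e+00]
 [ 1.620e+02 -6.500e+00  6.750e+00  1.250e-01]
 [ 1.700e+02 -6.500e+00  6.500e+00  0.000e+00]
 [ 1.780e+02 -6.500e+00  6.500e+00  0.000e+00]
 [ 1.860e+02 -6.500e+00  6.500e+00  0.000e+00]
 [ 1.940e+02 -6.750e+00  6.250e+00 -2.500e-01]
 [ 2.020e+02 -7.000e+00  6.000e+00 -5.000e-01]
 [ 2.100e+02 -7.000e+00  6.000e+00 -5.000e-01]
 [ 2.180e+02 -7.250e+00  6.000e+00 -6.250e-01]
 [ 2.260e+02 -7.250e+00  5.750e+00 -7.500e-01]
 [ 2.340e+02 -7.750e+00  5.750e+00 -1.000e+00]]
```

Request:
{"fn": "send_rows", "kwargs": {"motion": [{"x": 0,"y": 0.1,"z": 0.003,"ax": 0.35,"ay": 0,"az": 0,"grip": 0},{"x": 0,"y": 0.1,"z": 0,"ax": 0.36,"ay": 0,"az": 0,"grip": 0},{"x": 0,"y": 0.1,"z": 0,"ax": 0.36,"ay": 0,"az": 0,"grip": 0},{"x": 0,"y": 0.1,"z": 0,"ax": 0.36,"ay": 0,"az": 0,"grip": 0},{"x": 0,"y": 0.1,"z": 0,"ax": 0.36,"ay": 0,"az": 0,"grip": 0}]}}

```text
time: 7.85
eef_pos: [0.5048, 0.0738, 0.077]
ee_rot: [0.421, 1.529, -0.421]
wrist_force: [0.2, 0.2, -0.9]
opening: 0.0399
```

```bash
python3 path.py 123 127 131 135 139; python3 - <<'E'
from h import *
st=env.state()
f=grab_frame("wrist")[:,:,::-1]; np.save("w7.npy",f); np.save("w7s.npy",np.r_[st["eef_pos"],st["ee_rot"]])
cv2.imwrite("pics/w7.png",cv2.resize(f,(800,600),interpolation=cv2.INTER_CUBIC))
E
python3 chk.py w7 142 270
```

```text
t 7.85 F tool [0.9 0.2 0.1] T tool [ 0.02 -0.04 -0.  ] open 39.94 yaw 59.22
s mm 118.9 err tool mm [-0.2   0.01 -0.06] yaw err -0.06
123.0 shift [0.005 0.102 0.002] turn [0.36  0.    0.001]
127.0 shift [0.    0.1   0.001] turn [0.358 0.    0.   ]
131.0 shift [0.    0.1   0.001] turn [0.358 0.    0.   ]
135.0 shift [0.    0.1   0.001] turn [0.358 0.    0.   ]
139.0 shift [0.    0.1   0.001] turn [0.358 0.    0.   ]
[[ 1.420e+02 -6.750e+00  1.075e+01  2.000e+00]
 [ 1.500e+02 -6.500e+00  6.500e+00  0.000e+00]
 [ 1.580e+02 -6.250e+00  6.500e+00  1.250e-01]
 [ 1.660e+02 -6.500e+00  6.750e+00  1.250e-01]
 [ 1.740e+02 -6.500e+00  6.250e+00 -1.250e-01]
 [ 1.820e+02 -6.750e+00  6.250e+00 -2.500e-01]
 [ 1.900e+02 -7.000e+00  6.250e+00 -3.750e-01]
 [ 1.980e+02 -7.000e+00  6.000e+00 -5.000e-01]
 [ 2.060e+02 -7.000e+00  6.000e+00 -5.000e-01]
 [ 2.140e+02 -7.000e+00  5.750e+00 -6.250e-01]
 [ 2.220e+02 -7.250e+00  5.750e+00 -7.500e-01]
 [ 2.300e+02 -7.250e+00  5.750e+00 -7.500e-01]
 [ 2.380e+02 -7.500e+00  5.250e+00 -1.125e+00]]
```

View pics/w7.png

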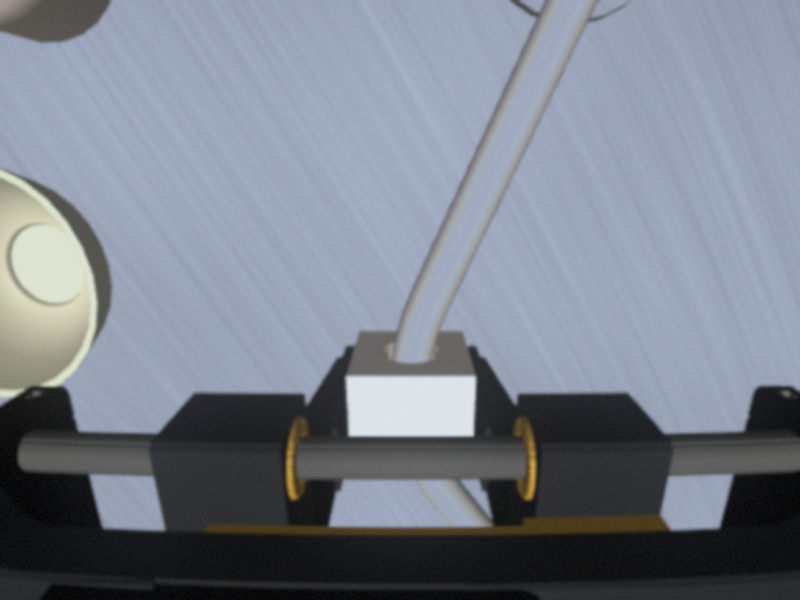

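The block is midway round the bend with the bar centred in the hole at about (412,352). The second leg runs up to (570,0), about 0.8° short of the nominal 60, so I'll update the model.

```bash
sed -i 's/"kink":0/"kink":-0.8/' B.json; python3 path.py 123 127 131 135 139
```

```text
t 7.9 F tool [-0.4  0.9  0.3] T tool [ 0.   -0.06  0.02] open 39.79 yaw 59.05
s mm 119.4 err tool mm [-0.23 -0.04  0.02] yaw err 0.13
123.0 shift [0.006 0.091 0.   ] turn [ 0.339  0.002 -0.001]
127.0 shift [0.    0.1   0.001] turn [0.358 0.    0.   ]
131.0 shift [0.    0.1   0.001] turn [0.358 0.    0.   ]
135.0 shift [0.    0.1   0.001] turn [0.358 0.    0.   ]
139.0 shift [0.    0.1   0.001] turn [0.358 0.    0.   ]
```

Request:
{"fn": "send_rows", "kwargs": {"motion": [{"x": 0,"y": 0.1,"z": 0.002,"ax": 0.36,"ay": 0,"az": 0,"grip": 0},{"x": 0,"y": 0.1,"z": 0,"ax": 0.36,"ay": 0,"az": 0,"grip": 0},{"x": 0,"y": 0.1,"z": 0,"ax": 0.36,"ay": 0,"az": 0,"grip": 0},{"x": 0,"y": 0.1,"z": 0,"ax": 0.36,"ay": 0,"az": 0,"grip": 0},{"x": 0,"y": 0.1,"z": 0,"ax": 0.36,"ay": 0,"az": 0,"grip": 0}]}}

```text
time: 8.4
eef_pos: [0.5167, 0.0896, 0.077]
ee_rot: [0.616, 1.482, -0.616]
wrist_force: [-0.2, -0.0, -0.3]
opening: 0.0397
```

```bash
python3 path.py 144 149 154 159 164; python3 - <<'E'
from h import *
st=env.state()
f=grab_frame("wrist")[:,:,::-1]; np.save("w8.npy",f); np.save("w8s.npy",np.r_[st["eef_pos"],st["ee_rot"]])
E
python3 chk.py w8 158 280
```

```text
t 8.4 F tool [ 0.3 -0.1 -0.1] T tool [-0.01 -0.06 -0.02] open 39.72 yaw 44.87
s mm 138.8 err tool mm [-0.18  0.   -0.05] yaw err -0.15
144.0 shift [0.004 0.13  0.002] turn [0.416 0.    0.001]
149.0 shift [0.    0.125 0.   ] turn [0.33 0.   0.  ]
154.0 shift [0.    0.125 0.001] turn [0.244 0.    0.   ]
159.0 shift [ 0.     0.125 -0.   ] turn [0.158 0.    0.   ]
164.0 shift [ 0.     0.125 -0.001] turn [0.072 0.    0.   ]
[[ 1.580e+02 -7.250e+00  1.075e+01  1.750e+00]
 [ 1.660e+02 -6.500e+00  6.500e+00  0.000e+00]
 [ 1.740e+02 -6.500e+00  6.500e+00  0.000e+00]
 [ 1.820e+02 -6.500e+00  6.500e+00  0.000e+00]
 [ 1.900e+02 -6.500e+00  6.500e+00  0.000e+00]
 [ 1.980e+02 -6.500e+00  6.500e+00  0.000e+00]
 [ 2.060e+02 -6.500e+00  6.500e+00  0.000e+00]
 [ 2.140e+02 -6.500e+00  6.250e+00 -1.250e-01]
 [ 2.220e+02 -6.500e+00  6.250e+00 -1.250e-01]
 [ 2.300e+02 -6.500e+00  6.250e+00 -1.250e-01]
 [ 2.380e+02 -6.500e+00  6.500e+00  0.000e+00]
 [ 2.460e+02 -6.500e+00  6.250e+00 -1.250e-01]
 [ 2.540e+02 -1.075e+01  6.500e+00 -2.125e+00]]
```

The model now matches the picture to about 0.1 mm, so I'll carry on over the kink.

Request:
{"fn": "send_rows", "kwargs": {"motion": [{"x": 0,"y": 0.13,"z": 0.002,"ax": 0.41,"ay": 0,"az": 0,"grip": 0},{"x": 0,"y": 0.125,"z": 0,"ax": 0.33,"ay": 0,"az": 0,"grip": 0},{"x": 0,"y": 0.125,"z": 0,"ax": 0.24,"ay": 0,"az": 0,"grip": 0},{"x": 0,"y": 0.125,"z": 0,"ax": 0.16,"ay": 0,"az": 0,"grip": 0},{"x": 0,"y": 0.125,"z": 0,"ax": 0.07,"ay": 0,"az": 0,"grip": 0}]}}

```text
time: 8.95
eef_pos: [0.5363, 0.1057, 0.077]
ee_rot: [0.745, 1.439, -0.745]
wrist_force: [-0.3, -0.9, -1.2]
opening: 0.0401
```

```bash
python3 path.py 170 176 182 188 194; python3 - <<'E'
from h import *
st=env.state()
f=grab_frame("wrist")[:,:,::-1]; np.save("w9.npy",f); np.save("w9s.npy",np.r_[st["eef_pos"],st["ee_rot"]])
E
python3 chk.py w9 190 290
```

```text
t 8.95 F tool [ 1.2 -0.8  0.6] T tool [ 0.01 -0.02 -0.04] open 40.14 yaw 35.25
s mm 164.2 err tool mm [-0.21 -0.05  0.03] yaw err 0.14
170.0 shift [ 0.005  0.146 -0.   ] turn [0.019 0.    0.001]
176.0 shift [ 0.    0.15 -0.  ] turn [0. 0. 0.]
182.0 shift [ 0.    0.15 -0.  ] turn [0. 0. 0.]
188.0 shift [0.   0.15 0.  ] turn [-0.  0.  0.]
194.0 shift [ 0.    0.15 -0.  ] turn [-0.  0.  0.]
[[ 1.900e+02 -6.500e+00  6.000e+00 -2.500e-01]
 [ 1.980e+02 -6.750e+00  6.250e+00 -2.500e-01]
 [ 2.060e+02 -6.750e+00  6.250e+00 -2.500e-01]
 [ 2.140e+02 -6.750e+00  6.250e+00 -2.500e-01]
 [ 2.220e+02 -6.750e+00  6.000e+00 -3.750e-01]
 [ 2.300e+02 -6.500e+00  6.000e+00 -2.500e-01]
 [ 2.380e+02 -6.750e+00  6.250e+00 -2.500e-01]
 [ 2.460e+02 -6.750e+00  6.250e+00 -2.500e-01]
 [ 2.540e+02 -6.750e+00  6.250e+00 -2.500e-01]
 [ 2.620e+02 -7.000e+00  6.250e+00 -3.750e-01]
 [ 2.700e+02 -6.750e+00  6.000e+00 -3.750e-01]
 [ 2.780e+02 -9.250e+00  1.075e+01  7.500e-01]
 [ 2.860e+02 -1.075e+01  1.075e+01  0.000e+00]]
```

Request:
{"fn": "send_rows", "kwargs": {"motion": [{"x": 0,"y": 0.15,"z": -0.002,"ax": 0.02,"ay": 0,"az": 0,"grip": 0},{"x": 0,"y": 0.15,"z": 0,"ax": 0,"ay": 0,"az": 0,"grip": 0},{"x": 0,"y": 0.15,"z": 0,"ax": 0,"ay": 0,"az": 0,"grip": 0},{"x": 0,"y": 0.15,"z": 0,"ax": 0,"ay": 0,"az": 0,"grip": 0},{"x": 0,"y": 0.15,"z": 0,"ax": 0,"ay": 0,"az": 0,"grip": 0}]}}

```text
time: 9.5
eef_pos: [0.5611, 0.1232, 0.077]
ee_rot: [0.748, 1.438, -0.748]
wrist_force: [0.5, -0.7, -0.0]
opening: 0.0398
```

```bash
python3 path.py 200 206 212 218 224; python3 - <<'E'
from h import *
st=env.state()
f=grab_frame("wrist")[:,:,::-1]; np.save("w9.npy",f); np.save("w9s.npy",np.r_[st["eef_pos"],st["ee_rot"]])
E
python3 chk.py w9 222 290
```

```text
t 9.5 F tool [ 0.  -0.   0.8] T tool [ 0.03 -0.04  0.07] open 39.79 yaw 35.07
s mm 194.5 err tool mm [-0.18  0.02 -0.07] yaw err -0.03
200.0 shift [0.004 0.137 0.002] turn [-0.003  0.     0.   ]
206.0 shift [0.   0.15 0.  ] turn [0. 0. 0.]
212.0 shift [0.   0.15 0.  ] turn [0. 0. 0.]
218.0 shift [ 0.    0.15 -0.  ] turn [0. 0. 0.]
224.0 shift [ 0.    0.15 -0.  ] turn [0. 0. 0.]
[[ 2.220e+02 -6.750e+00  6.000e+00 -3.750e-01]
 [ 2.300e+02 -6.750e+00  6.000e+00 -3.750e-01]
 [ 2.380e+02 -6.750e+00  6.250e+00 -2.500e-01]
 [ 2.460e+02 -7.000e+00  6.000e+00 -5.000e-01]
 [ 2.540e+02 -7.000e+00  6.000e+00 -5.000e-01]
 [ 2.620e+02 -6.750e+00  6.000e+00 -3.750e-01]
 [ 2.700e+02 -6.750e+00  6.000e+00 -3.750e-01]
 [ 2.780e+02 -7.250e+00  6.500e+00 -3.750e-01]
 [ 2.860e+02 -1.075e+01  1.075e+01  0.000e+00]]
```

Request:
{"fn": "send_rows", "kwargs": {"motion": [{"x": 0,"y": 0.15,"z": -0.002,"ax": 0,"ay": 0,"az": 0,"grip": 0},{"x": 0,"y": 0.15,"z": 0,"ax": 0,"ay": 0,"az": 0,"grip": 0},{"x": 0,"y": 0.15,"z": 0,"ax": 0,"ay": 0,"az": 0,"grip": 0},{"x": 0,"y": 0.15,"z": 0,"ax": 0,"ay": 0,"az": 0,"grip": 0},{"x": 0,"y": 0.15,"z": 0,"ax": 0,"ay": 0,"az": 0,"grip": 0}]}}

```text
time: 10.05
eef_pos: [0.5856, 0.1405, 0.077]
ee_rot: [0.748, 1.438, -0.748]
wrist_force: [-0.2, 0.0, 0.5]
opening: 0.0399
```

```bash
python3 path.py 230 236 242 248 253
```

```text
t 10.05 F tool [-0.5 -0.2 -0.2] T tool [ 0.02 -0.06 -0.03] open 39.95 yaw 35.06
s mm 224.5 err tool mm [-0.2  -0.02 -0.1 ] yaw err -0.04
230.0 shift [0.005 0.138 0.002] turn [-0.005  0.001  0.   ]
236.0 shift [ 0.    0.15 -0.  ] turn [-0.  0.  0.]
242.0 shift [0.   0.15 0.  ] turn [0. 0. 0.]
248.0 shift [ 0.    0.15 -0.  ] turn [0. 0. 0.]
253.0 shift [0.    0.125 0.   ] turn [0. 0. 0.]
```

Request:
{"fn": "send_rows", "kwargs": {"motion": [{"x": 0,"y": 0.15,"z": 0,"ax": 0,"ay": 0,"az": 0,"grip": 0},{"x": 0,"y": 0.15,"z": 0,"ax": 0,"ay": 0,"az": 0,"grip": 0},{"x": 0,"y": 0.15,"z": 0,"ax": 0,"ay": 0,"az": 0,"grip": 0},{"x": 0,"y": 0.15,"z": 0,"ax": 0,"ay": 0,"az": 0,"grip": 0},{"x": 0,"y": 0.13,"z": 0,"ax": 0,"ay": 0,"az": 0,"grip": 0}]}}

```text
time: 10.55
eef_pos: [0.6095, 0.1573, 0.077]
ee_rot: [0.748, 1.438, -0.748]
wrist_force: [-0.4, 0.4, -1.3]
opening: 0.0401
```

```bash
python3 path.py 260; python3 - <<'E'
from h import *
st=env.state()
f=grab_frame("wrist")[:,:,::-1]; np.save("w9.npy",f)
cv2.imwrite("pics/w9.png",cv2.resize(f,(800,600),interpolation=cv2.INTER_CUBIC))
E
```

```text
t 10.55 F tool [ 1.3 -0.1 -0.6] T tool [ 0.   -0.01  0.08] open 40.13 yaw 35.06
s mm 253.7 err tool mm [-0.17  0.01 -0.09] yaw err -0.04
260.0 shift [0.004 0.157 0.002] turn [-0.005  0.001 -0.   ]
```

View pics/w9.png

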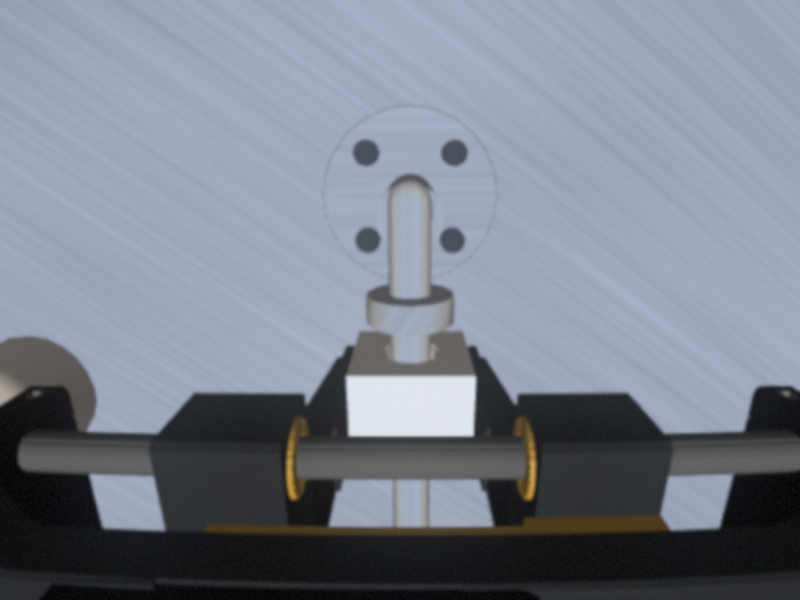

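The collar's near face at about (410,325) is some 10–12 mm ahead of the block, and the block is still centred. I'll creep forward and feel for contact.

Request:
{"fn": "send_rows", "kwargs": {"motion": [{"x": 0,"y": 0.1,"z": 0,"ax": 0,"ay": 0,"az": 0,"grip": 0},{"x": 0,"y": 0.08,"z": 0,"ax": 0,"ay": 0,"az": 0,"grip": 0},{"x": 0,"y": 0.03,"z": 0,"ax": 0,"ay": 0,"az": 0,"grip": 0},{"x": 0,"y": 0.02,"z": 0,"ax": 0,"ay": 0,"az": 0,"grip": 0},{"x": 0,"y": 0.01,"z": 0,"ax": 0,"ay": 0,"az": 0,"grip": 0}]}}

```text
time: 11.1
eef_pos: [0.6169, 0.1625, 0.077]
ee_rot: [0.748, 1.438, -0.748]
wrist_force: [-0.1, -0.1, -0.4]
opening: 0.0401
```

```bash
python3 path.py 266
```

```text
t 11.1 F tool [ 0.4 -0.1 -0. ] T tool [ 0.   -0.03  0.04] open 40.05 yaw 35.06
s mm 262.7 err tool mm [-0.19  0.04 -0.09] yaw err -0.04
266.0 shift [0.005 0.081 0.002] turn [-0.005  0.     0.001]
```

Request:
{"fn": "send_rows", "kwargs": {"motion": [{"x": 0,"y": 0.015,"z": 0,"ax": 0,"ay": 0,"az": 0,"grip": 0},{"x": 0,"y": 0.015,"z": 0,"ax": 0,"ay": 0,"az": 0,"grip": 0},{"x": 0,"y": 0.015,"z": 0,"ax": 0,"ay": 0,"az": 0,"grip": 0}]}}

```text
time: 11.4
eef_pos: [0.6184, 0.1635, 0.077]
ee_rot: [0.748, 1.438, -0.748]
wrist_force: [-0.0, 0.4, -0.5]
opening: 0.04
```

```bash
python3 path.py 266
```

```text
t 11.4 F tool [ 0.5  0.2 -0.3] T tool [ 0.03 -0.02 -0.04] open 39.98 yaw 35.06
s mm 264.6 err tool mm [-0.22  0.01 -0.08] yaw err -0.04
266.0 shift [0.006 0.035 0.002] turn [-0.005  0.001 -0.   ]
```

Request:
{"fn": "send_rows", "kwargs": {"motion": [{"x": 0,"y": 0.012,"z": 0,"ax": 0,"ay": 0,"az": 0,"grip": 0},{"x": 0,"y": 0.012,"z": 0,"ax": 0,"ay": 0,"az": 0,"grip": 0},{"x": 0,"y": 0,"z": 0,"ax": 0,"ay": 0,"az": 0,"grip": 0}]}}

```text
time: 11.7
eef_pos: [0.6185, 0.1636, 0.077]
ee_rot: [0.746, 1.44, -0.749]
wrist_force: [-4.1, -3.3, 4.2]
opening: 0.0395
```

Request:
{"fn": "send_rows", "kwargs": {"motion": [{"x": 0,"y": 0.012,"z": 0,"ax": 0,"ay": 0,"az": 0,"grip": 0},{"x": 0,"y": 0,"z": 0,"ax": 0,"ay": 0,"az": 0,"grip": 0}]}}

```text
time: 11.9
eef_pos: [0.6185, 0.1636, 0.077]
ee_rot: [0.746, 1.44, -0.75]
wrist_force: [-6.5, -6.3, 2.9]
opening: 0.0396
```

```bash
python3 path.py 266
```

```text
t 11.9 F tool [-2.9 -8.9  1.5] T tool [-0.08 -0.21 -1.32] open 39.61 yaw 35.07
s mm 264.7 err tool mm [-0.19 -0.01 -0.11] yaw err -0.03
266.0 shift [0.005 0.033 0.003] turn [-0.003 -0.004  0.021]
```

There's about 9 N of contact along the bar at s=264.7 mm, against a predicted 265.8, so the stop is home. I'll ease the push off a little and then release.

Request:
{"fn": "send_rows", "kwargs": {"motion": [{"x": 0,"y": -0.015,"z": 0,"ax": 0,"ay": 0,"az": 0,"grip": 0},{"x": 0,"y": 0,"z": 0,"ax": 0,"ay": 0,"az": 0,"grip": 0}]}}

```text
time: 12.1
eef_pos: [0.6185, 0.1636, 0.077]
ee_rot: [0.747, 1.439, -0.749]
wrist_force: [-4.2, -4.0, 3.2]
opening: 0.0397
```

Request:
{"fn": "send_rows", "kwargs": {"motion": [{"x": 0,"y": 0,"z": 0,"ax": 0,"ay": 0,"az": 0,"grip": 0.5},{"x": 0,"y": 0,"z": 0,"ax": 0,"ay": 0,"az": 0,"grip": 0.6},{"x": 0,"y": 0,"z": 0,"ax": 0,"ay": 0,"az": 0,"grip": 0.7},{"x": 0,"y": 0,"z": 0,"ax": 0,"ay": 0,"az": 0,"grip": 0.7},{"x": 0,"y": 0,"z": 0,"ax": 0,"ay": 0,"az": 0,"grip": 0.7}]}}

```text
time: 12.6
eef_pos: [0.6192, 0.1641, 0.077]
ee_rot: [0.748, 1.438, -0.748]
wrist_force: [-0.1, -0.2, 0.2]
opening: 0.0658
```

```bash
python3 path.py 266; python3 - <<'E'
from h import *
st=env.state()
f=grab_frame("wrist")[:,:,::-1]; g=np.load("w9.npy")
cv2.imwrite("pics/w10.png",np.vstack([cv2.resize(f[100:300,150:390],(720,600),interpolation=cv2.INTER_CUBIC)]))
E
```

```text
t 12.6 F tool [-0.2 -0.2  0.1] T tool [ 0.02  0.04 -0.04] open 65.79 yaw 35.06
s mm 265.5 err tool mm [-0.19  0.01 -0.08] yaw err -0.04
266.0 shift [0.005 0.012 0.002] turn [-0.005  0.001 -0.001]
```

View pics/w10.png

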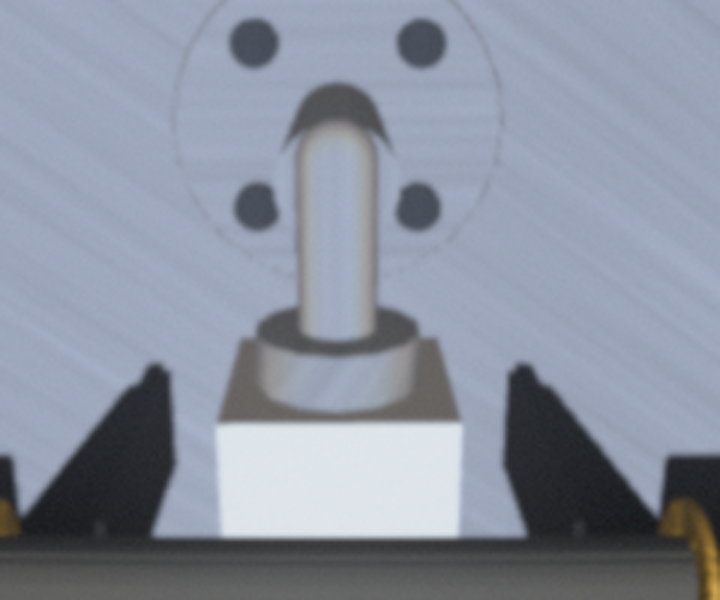

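The stop is flush against the collar, at about (337,400), and free of the open fingers. I'll back straight up.

Request:
{"fn": "send_rows", "kwargs": {"motion": [{"x": -0.2,"y": 0,"z": 0,"ax": 0,"ay": 0,"az": 0,"grip": 0.7},{"x": -0.5,"y": 0,"z": 0,"ax": 0,"ay": 0,"az": 0,"grip": 0.7},{"x": -0.8,"y": 0,"z": 0,"ax": 0,"ay": 0,"az": 0,"grip": 0.7},{"x": -0.8,"y": 0,"z": 0,"ax": 0,"ay": 0,"az": 0,"grip": 0.7},{"x": -0.5,"y": 0,"z": 0,"ax": 0,"ay": 0,"az": 0,"grip": 0.7}]}}

```text
time: 13.15
eef_pos: [0.6196, 0.1641, 0.1921]
ee_rot: [0.749, 1.436, -0.746]
wrist_force: [-0.0, -0.3, 0.2]
opening: 0.0667
```

Request:
{"fn": "send_rows", "kwargs": {"motion": [{"x": 0,"y": 0,"z": 0,"ax": 0,"ay": 0,"az": 0,"grip": 0.7},{"x": 0,"y": 0,"z": 0,"ax": 0,"ay": 0,"az": 0,"grip": 0.7},{"x": 0,"y": 0,"z": 0,"ax": 0,"ay": 0,"az": 0,"grip": 0.7}]}}

```text
time: 13.45
eef_pos: [0.6186, 0.1639, 0.1879]
ee_rot: [0.747, 1.44, -0.749]
wrist_force: [0.7, 0.3, -0.6]
opening: 0.0665
```

```bash
python3 - <<'E'
from path import *
st=env.state(); f=grab_frame("wrist"); print(st["wrist_force"].round(1),st["eef_pos"].round(3))
# white top of block: measured centre (z=.1085) vs collar-home model
m=((f.min(2)>200)).astype(np.uint8); n,l,S,c=cv2.connectedComponentsWithStats(m)
b=dict(load(),oy=0,oz=0)
H=pose(.2658,b)[0]; M=Ro.from_rotvec(st["ee_rot"]).as_matrix()
for i in range(1,n):
    if S[i,4]>150:
        r=cv2.minAreaRect(np.argwhere(l==i)[:,::-1].astype(np.float32)); X=onz("wrist",*r[0],.1085,st); print(S[i],r,"rel home tool y,z mm",(M.T@(X-H)*1e3)[1:].round(1))
E
```

```text
[ 0.7  0.3 -0.6] [0.619 0.164 0.188]
[141   0  70  17 641] ((175.5, 8.0), (16.0, 69.0), 90.0) rel home tool y,z mm [143.3 -64.1]
[ 240  182   47   29 1337] ((263.0, 196.0), (28.0, 46.0), 90.0) rel home tool y,z mm [-0.8 -0.2]
```

```bash
python3 -c "
from cell import ticket; print(ticket.sign_off())"
```

```text
the job is handed in; nothing more can be done
None
```

The rack stop is on the guide bar, fully home against the collar, and released. I handed the job in at about 13.5 s on the robot clock, with the gripper open and well clear above it.

**How it went:** I gripped the block across its y sides and lined it up with the bar tip from wrist-camera pictures. I then slid it along the first leg, round the bend and down the second leg. The pictures put the second leg about 0.8° short of the nominal 60°, so I corrected for that on the way.

**Forces:** readings taken at the end of each call stayed under about 2 N while sliding. Only the final touch on the collar was higher, at about 9 N. I eased off and let go.

**Last checks:**
- **Flush:** the wrist picture just after release showed the stop flush against the collar.
- **Position:** measured after retreating, the stop was 0.8 mm short of the predicted home position along the bar and 0.2 mm off it sideways. This agrees with where I felt contact (264.7 mm against a predicted 265.8 mm), so I put the difference down to calibration.
- **Clear of the robot:** wrist force was back to about zero.

**What failed or disagreed:**
- My first two move calls were refused as invalid input, and nothing moved.
- My first automatic fit of the bar from the top camera was a few mm off. I dropped it for the wrist-camera measurements.
- I took no final overview picture of the other items on the bench. I kept the path clear of them, and no unexpected force showed.

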